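# Rebuild a return-oil strainer: nested baskets, hooked cover, four nuts crosswise

### The job

Put the cleaned strainer back together: hang the baskets that are there in the seat inside the green body, nested one in another, fully home and upright, the finest lowest (blue, then yellow, then red on top). Then set the cover on the rim between the four nuts, level, and turn it clockwise until its hooked lugs are home against the studs under the nuts; after that tighten each nut clockwise by half a turn in cross order (one nut, the one opposite, then the other two), so that the cover seats flush, and leave the other things on the bench alone.

Things in the scene. Friction and masses are not known exactly. Their poses are not given: they have to be found in the camera images.
- strainer: Green cast strainer, fixed to the bench. Round flange 244 mm across, flat rim face 130 mm above the bench, open well 128 mm wide and 57 mm deep. Pipe stubs at its +y and -y, below the flange. Four upright studs, 16 mm thick, at 98 mm from the axis, 45, 135, 225, 315 degrees from its x; ends 48 mm above the rim. Origin: on the axis at bench level, z up.
- strainer_rim (a point): On the strainer's axis, at the rim face. A springy gasket round the well's mouth stands 2 mm proud of the face: the cover rests on it nearly 2 mm high until the nuts press it flush (cover's origin then at this point).
- strainer_seat (a point): Centre of the hole (59 mm) in the well's flat floor, at the floor's upper face, 73 mm above the bench. The lowest basket hangs in the hole by its rim band, its underside 46 mm below this point.
- basket_fine: Fine basket: tapered open steel bucket, blue rim band, 160 g, may be absent. 64 mm tall; outside 30 mm across at the bottom, 53 mm at 46 mm up, then a straight rim band (46 to 64 mm up) 68 mm outside, 58 mm inside. Wall 2 mm. Stands upright. Origin: centre of its underside, z up. Nested in another, its band rests on the rim of the one below, 18 mm higher.
- basket_medium: Medium basket: same shape and size as the fine one, yellow rim band; may be absent. Origin: centre of its underside, z up.
- basket_coarse: Coarse basket: same shape and size as the fine one, red rim band; may be absent. Origin: centre of its underside, z up.
- cover: Aluminium cover, 550 g: disc 150 mm across, 8 mm thick, with a locating ring below (121 mm across, 5 mm deep) that enters the well, and four hooked lugs. Origin: centre of the disc's underside, z up. Set down with the lugs midway between the studs (give or take 15 degrees) it clears nuts and washers; then about 45 degrees clockwise brings the lugs under the washers (2 mm free) until the hooks meet the studs.
- cover_lug (a point): Outer end of one of the four lugs, on its centre line, 87.5 mm from the cover's axis, 45 degrees from its x (others every 90). Lugs are 8 mm thick like the disc. On the counter-clockwise side a hook 14 mm wide, 10.5 mm off the centre line, reaches out to 110 mm. Home: lug centre lines at the studs within some 3 degrees, so cover x parallel to the strainer's x or y.
- cover_handle (a point): Middle of the cover's black handle bar, 33 mm above the disc's underside. The bar runs along the cover's x axis, 84 mm long, 16 mm wide, 14 mm high, on two posts, open below the bar for 15 mm.
- nut_1 (a joint): Turn of nut 1, rad, grows clockwise from above (tightening). Near 0 at the start: loose, yellow mark towards the strainer's axis. After half a turn, 3.14, the mark points outwards to the yellow line on the flange and the nut is tight (stop at 3.3). Stays where left (0.1 N m). Half a turn lowers it 4 mm. At 45 degrees from the strainer's x; opposite nut 3.
- nut_2 (a joint): Turn of nut 2, rad, grows clockwise from above (tightening). Near 0 at the start: loose, yellow mark towards the strainer's axis. After half a turn, 3.14, the mark points outwards to the yellow line on the flange and the nut is tight (stop at 3.3). Stays where left (0.1 N m). Half a turn lowers it 4 mm. At 135 degrees; opposite nut 4.
- nut_3 (a joint): Turn of nut 3, rad, grows clockwise from above (tightening). Near 0 at the start: loose, yellow mark towards the strainer's axis. After half a turn, 3.14, the mark points outwards to the yellow line on the flange and the nut is tight (stop at 3.3). Stays where left (0.1 N m). Half a turn lowers it 4 mm. At 225 degrees; opposite nut 1.
- nut_4 (a joint): Turn of nut 4, rad, grows clockwise from above (tightening). Near 0 at the start: loose, yellow mark towards the strainer's axis. After half a turn, 3.14, the mark points outwards to the yellow line on the flange and the nut is tight (stop at 3.3). Stays where left (0.1 N m). Half a turn lowers it 4 mm. At 315 degrees; opposite nut 2.
- nut_1_hex (a point): Centre of the hexagon of nut 1: steel, 27 mm across flats, 26 mm tall (13 mm up and down from here), on a non-turning washer 36 mm across and 4 mm thick right below it; the stud's end stands out of the top. Turns and sinks with the nut. x points to the yellow mark, square to a flat (flats every 60 degrees); z up.
- nut_2_hex (a point): Centre of the hexagon of nut 2: steel, 27 mm across flats, 26 mm tall (13 mm up and down from here), on a non-turning washer 36 mm across and 4 mm thick right below it; the stud's end stands out of the top. Turns and sinks with the nut. x points to the yellow mark, square to a flat (flats every 60 degrees); z up.
- nut_3_hex (a point): Centre of the hexagon of nut 3: steel, 27 mm across flats, 26 mm tall (13 mm up and down from here), on a non-turning washer 36 mm across and 4 mm thick right below it; the stud's end stands out of the top. Turns and sinks with the nut. x points to the yellow mark, square to a flat (flats every 60 degrees); z up.
- nut_4_hex (a point): Centre of the hexagon of nut 4: steel, 27 mm across flats, 26 mm tall (13 mm up and down from here), on a non-turning washer 36 mm across and 4 mm thick right below it; the stud's end stands out of the top. Turns and sinks with the nut. x points to the yellow mark, square to a flat (flats every 60 degrees); z up.
- oil_bottle: Bystander: grey oil bottle 64 mm in diameter, 170 mm tall, standing. Origin: centre of its underside. Leave it alone.
- spanner: Bystander: steel spanner 200 mm long, lying on the bench. Leave it alone.
- grease_tin: Bystander: round tin 72 mm in diameter, 70 mm tall, blue label, standing. Origin: centre of its underside. Leave it alone.
Things that resemble listed ones, but are neither listed nor needed, are in the scene too. Of the things that look like the cover, take the one that is farthest from the robot's base at the start.

How it is judged:
On the way, in this order (a step that is already met when the one before it is completed fails the run):
1. all baskets that are there hang nested in the seat, fully home and upright, fine lowest, coarse on top (horizontal distance between each of basket_fine, basket_medium, basket_coarse and strainer below 0.009 m and angle between each of basket_fine, basket_medium, basket_coarse's own z axis and vertical below 0.06 rad and z of basket_fine in the frame of strainer between 0.024 and 0.066 m and z of basket_medium in the frame of strainer between 0.024 and 0.066 m and z of basket_coarse in the frame of strainer between 0.024 and 0.066 m and z of any of basket_fine, basket_medium, basket_coarse in the frame of strainer below 0.03 m and z of basket_medium in the frame of basket_fine between 0.015 and 0.021 m and z of basket_coarse in the frame of basket_medium between 0.015 and 0.021 m and (z of basket_coarse in the frame of basket_fine between 0.015 and 0.021 m or z of basket_coarse in the frame of basket_fine between 0.032 and 0.04 m)), for 0.3 s.
2. the cover lies level on the gasket with its lugs turned home under the four nuts, the nuts still loose (horizontal distance between cover and strainer below 0.006 m and angle between cover's own z axis and vertical below 0.03 rad and z of cover in the frame of strainer between 0.128 and 0.134 m and (angle between the x axis of cover and the x axis of strainer, either way round below 0.12 rad or angle between the x axis of cover and the y axis of strainer, either way round below 0.12 rad) and value of joint each of nut_1, nut_2, nut_3, nut_4 below 0.6 rad), for 0.3 s.
3. two opposite nuts are tightened half a turn while the other two are still loose (((value of joint each of nut_1, nut_3 above 2.9 rad and value of joint each of nut_2, nut_4 below 1 rad) or (value of joint each of nut_2, nut_4 above 2.9 rad and value of joint each of nut_1, nut_3 below 1 rad))), for 0.2 s.
At the end, for the whole second after the job is handed in: Baskets present nested in the seat: on axis to 9 mm, tilt under 0.06 rad, seated height to 3 mm, fine under medium under coarse. Cover on axis to 6 mm, lugs under the nuts to 0.12 rad, flush to 1.2 mm, level to 0.012 rad, at rest. All nuts past 2.9 rad (all of step 1 and horizontal distance between cover and strainer below 0.006 m and angle between cover's own z axis and vertical below 0.012 rad and z of cover in the frame of strainer between 0.128 and 0.1312 m and (angle between the x axis of cover and the x axis of strainer, either way round below 0.12 rad or angle between the x axis of cover and the y axis of strainer, either way round below 0.12 rad) and value of joint each of nut_1, nut_2, nut_3, nut_4 above 2.9 rad and linear speed of cover below 0.02 m/s); the robot touches nothing.
It fails at once if the oil bottle is disturbed (moved more than 30 mm) (distance of oil_bottle from where it was at the start of the episode above 0.03 m).
It fails at once if the spanner is disturbed (moved more than 30 mm) (distance of spanner from where it was at the start of the episode above 0.03 m).
It fails at once if the grease tin is disturbed (moved more than 30 mm) (distance of grease_tin from where it was at the start of the episode above 0.03 m).
Of basket_fine, basket_medium, basket_coarse only 2 to 3 are there at a start; the rules pass over those that are not, and their reading is None.
At some moment in a run one of basket_fine, basket_medium, basket_coarse, cover may be knocked a few centimetres aside while the robot is not near it.
Once in a run the grip may slacken for a moment while it holds something.
It also fails if it takes over 210 s, if anything falls off the work surface, if the arm or the gripper's body presses on something with over 40 N, if the wrist force passes 120 N, or if a joint passes its speed limit or range.

### The arm

A 7-joint arm with a two-finger parallel gripper is mounted at the origin on the work surface. World frame = base frame: x ahead of the robot, y to its left, z up, the work surface at z = 0. Lengths are in m, angles in rad, forces in N, time in s.
With the tool pointing down it reaches from about 0.4 to 0.85 m from the base axis. Payload 4.5 kg.
Tool frame: the origin (TCP) lies between the finger pads; the fingertips stand 19 mm ahead of it and the grasp point (between the pads) is the TCP (r.tips_ahead is the distance from the TCP to the fingertips, in m); z points along the fingers, y is the line along which they close (so a half turn about z gives the same grasp; the last joint's range is limited). The gripper opens to 88 mm and grips with 3 to 60 N. Pads are 18 mm wide; open, the fingers measure 123 mm over their backs; the gripper's body (75 mm by 187 mm) begins 45 mm behind the grasp point.
Start: joints at [-1.262, 0.689, -0.195, 1.565, 0.157, 0.902, -0.215], TCP at [0.17, 0.602, 0.258] pointing down, gripper open.
Joint ranges: [-3.01, 3.01], [-0.46, 2.08], [-1.47, 1.51], [0.13, 2.56], [-1, 4.14], [0.04, 2.09], [-2.66, 2.66]. Speed limits (rad/s): [2.57, 2.57, 3.14, 3.14, 3.14, 3.14, 3.14].

### API

Orientations are given as a unit quaternion [x, y, z, w].
In Python, from plant import r, cams, models gives the robot as it stands. The module is installed in compiled form; this text tells all that it offers.
- The arm moves only by the tool jog_arm, never from a script. Its arguments are lists of equal length, an entry for each row: "turn": the turn, a rotation vector about the tool's x, y, z in rad, a list of three; "translation": the shift along the tool's x, y, z in m, a list of three; "grip": the closure, from 0 (fully open) to 1 (shut). In form: {"turn": [[ax, ay, az], ...], "translation": [[tx, ty, tz], ...], "grip": [grip, ...]}. A call has 1 to 20 rows; each row is the pose to reach, as a shift and turn from the pose commanded when the call began, along the tool's axes at that moment; what a row does not reach only later rows make up. A row lasts 1/8 s, in which the tool goes at most 62.5 mm and 10.7 degrees, less where a joint would pass 70% of its speed; a pose out of reach is approached as far as the arm can. A call with a gripper value outside its range is refused whole. The fingers move at their own pace and stop on an object; "force" is the grip in N (left out, the last holds). Time passes only in rows, so rows that repeat a pose let the fingers close. It gives the time, the measured TCP pose, the force, the opening and the grip force at its end, in the units of the state.
- r.get_state(): the state, without advancing time (a new reading comes with each control period).
- cams.snapshot(name): name is "scene" or "top"; returns the picture (384x512x3 uint8, red, green, blue); there is no depth.
- cams.camera_params(name): a dict with "fx", "fy", "cx", "cy" (pixels), "eye" and "orientation" of the camera in the world. Camera axes: x right, y up, looking along -z (the intrinsics and any distortion apply to the point x, -y, -z); pixel columns grow to the right and rows downward; lengths in m; the calibration is good to about 2 mm. A picture is of the moment at which its call begins. camera_params takes no time and is no camera call.
- r.finish_job(): hands the job in; it is judged then, once.
Trained networks look in the newest picture that a camera, given by its name, has taken for a name from the list of things; names that differ only in an ending like _2 or _b are one class to them, and where a whole thing is asked for, a point or a joint stands for the part that bears it (a point fixed in the world has none). Each returns a list of dicts, best first, with "p" (0 to 1); they miss things now and then, are a little off and sometimes report something else, mostly with a low value. They report only what shows in the picture. A call takes as long as a camera call. They do not tell look-alikes from the thing itself.
- models.find_in(camera, name): "position" ([x, y, z] in m, in world coordinates, good to about 4 mm: the middle of the surface that is visible of it).
- models.masks_of(camera, name): "pixels" (384x512 bool, what is visible of it).
- models.place_of(camera, name): "position" ([x, y, z] in m, in world coordinates, good to about 4 mm: a listed point, or the origin of a listed thing).
The state is a dict: "clock": time; "q": joint angles; "qd": joint speeds; "joint_torque": joint torques, N m; "tool_pos": TCP position; "eef_rot": TCP orientation; "contact_force": force on the tool from outside, world axes, zero at the start; "moment": the same for the moment, N m; "opening": opening from 0.0 (shut) to 1.0 (fully open); "finger_force": force on a finger pad.
Only numpy, scipy, OpenCV 4.12 (cv2) and the standard library are available. Lean on these libraries where they do the work, as an engineer would, in place of code of your own. Each camera call takes 0.05 s, during which the arm holds its last target. There are 200 camera calls.

## Working session

There is one attempt and no reset: what is moved stays moved. The work goes in short steps, Python scripts to look and compute and a tool call to move; the robot and the scene stay as the last step left them, time stands still between calls to the robot, and variables do not carry over. Pictures are saved under pics/ and viewed, at most 14 in all, crops included, and the job is handed in when it is done.

Besides the shell and the picture viewer there is one more tool, called after ">>>" by a JSON object that holds its "name" and its "arguments". jog_arm: Moves the arm, as the interface text tells. Its arguments: {"type":"object","properties":{"turn":{"type":"array"},"translation":{"type":"array"},"grip":{"type":"array"},"force":{"type":"number"}},"required":["turn","translation","grip"]}

```bash
mkdir -p pics
cat > h.py <<'E'
import numpy as np, cv2
from scipy.spatial.transform import Rotation as R
from plant import r, cams, models
def snap(c,fn=None,crop=None,scale=1):
    im=cams.snapshot(c)
    if fn:
        o=im if crop is None else im[crop[1]:crop[3],crop[0]:crop[2]]
        o=cv2.resize(o,None,fx=scale,fy=scale,interpolation=cv2.INTER_CUBIC)
        cv2.imwrite('pics/'+fn,o[:,:,::-1])
    return im
def cam(c):
    p=cams.camera_params(c); return p,R.from_quat(p['orientation'])
def proj(c,P):
    p,Rc=cam(c); v=Rc.inv().apply(np.atleast_2d(P)-np.array(p['eye'])); 
    return np.c_[p['cx']+p['fx']*v[:,0]/-v[:,2], p['cy']+p['fy']*v[:,1]/v[:,2]]
def unproj(c,uv,z):
    p,Rc=cam(c); uv=np.atleast_2d(uv); d=Rc.apply(np.c_[(uv[:,0]-p['cx'])/p['fx'],-(uv[:,1]-p['cy'])/p['fy'],-np.ones(len(uv))])
    e=np.array(p['eye']); return e+d*((z-e[2])/d[:,2])[:,None]
def state():
    s=r.get_state(); return s['clock'],np.round(s['tool_pos'],4),R.from_quat(s['eef_rot']),s
E
python3 - <<'E'
from h import *
print(r.get_state()); 
for c in('scene','top'):
    print(c,cams.camera_params(c)); snap(c,c+'0.png',scale=1.5)
    for n in('strainer','basket_fine','basket_medium','basket_coarse','cover','cover_handle','cover_lug','nut_1_hex','oil_bottle','spanner','grease_tin','strainer_rim'):
        for d in models.place_of(c,n): 
            print(c,n,round(d['p'],2),np.round(d['position'],3),proj(c,d['position']).round()[0])
E
```

```text
{'clock': 0.0, 'q': array([-1.26222859,  0.68997187, -0.19451409,  1.56637051,  0.15731279,
        0.90249384, -0.21508758]), 'qd': array([ 2.77920553e-04,  1.33437645e-03, -1.84963073e-05, -2.31620834e-03,
       -4.52099955e-04,  1.45873367e-03, -1.41110004e-03]), 'joint_torque': array([-3.68116230e-05, -5.27561653e+01, -1.26698624e+00, -1.53426594e+01,
       -5.26627852e-02,  6.74439972e-03,  1.74921329e-04]), 'tool_pos': array([0.16946049, 0.60095391, 0.25691052]), 'eef_rot': array([ 1.36898506e-01,  9.90584647e-01, -9.23572750e-04, -5.39393380e-05]), 'contact_force': array([-0.69328093, -0.46666863, -0.94973292]), 'moment': array([ 0.05794528, -0.0038887 ,  0.01133125]), 'finger_force': 0.0, 'opening': 0.9994278198210238}
scene {'fx': 431.39666594057, 'fy': 431.39666594057, 'cx': 253.2043975742023, 'cy': 190.03496394779742, 'eye': array([ 0.98872361, -0.39522178,  1.17954675]), 'orientation': array([0.2553766 , 0.12000646, 0.42300506, 0.86107372])}
scene strainer 0.61 [ 0.548  0.056 -0.001] [278. 227.]
scene strainer 0.46 [ 0.613 -0.016  0.16 ] [276. 231.]
scene basket_medium 
[... 1524 characters left out ...]
.]
top cover 0.59 [ 0.168 -0.307  0.007] [340. 279.]
top cover_handle 0.61 [ 0.508 -0.377  0.04 ] [355. 184.]
top cover_handle 0.57 [ 0.171 -0.305  0.039] [341. 279.]
top cover_lug 0.87 [ 0.083 -0.312  0.008] [343. 304.]
top cover_lug 0.77 [ 0.599 -0.386  0.011] [354. 162.]
top cover_lug 0.65 [0.551 0.057 0.   ] [237. 177.]
top nut_1_hex 0.45 [0.626 0.12  0.163] [217. 146.]
top nut_1_hex 0.35 [ 0.779 -0.162  0.003] [292. 119.]
top oil_bottle 0.85 [ 0.782  0.093 -0.001] [227. 120.]
top spanner 0.59 [ 0.776 -0.163 -0.   ] [292. 120.]
top grease_tin 0.75 [ 0.73   0.254 -0.004] [185. 133.]
top strainer_rim 0.82 [0.552 0.054 0.129] [237. 169.]
top strainer_rim 0.47 [0.445 0.41  0.003] [142. 207.]
```

View pics/scene0.png

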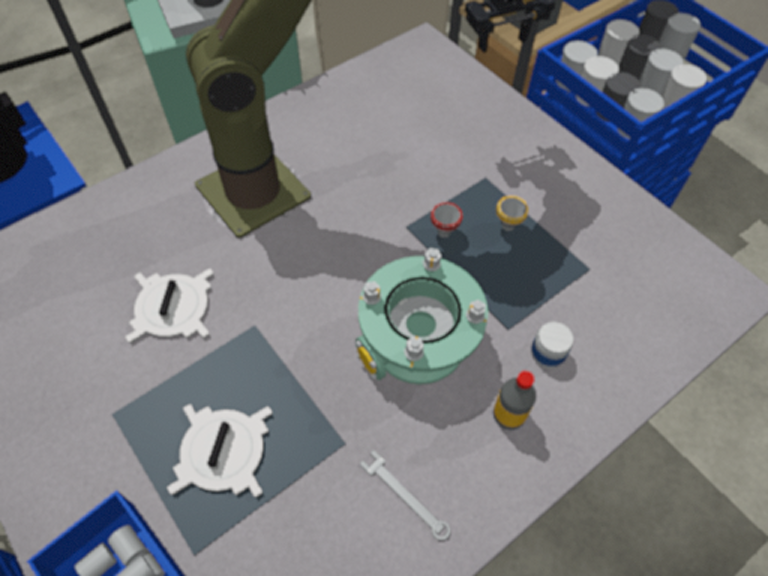

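View pics/top0.png

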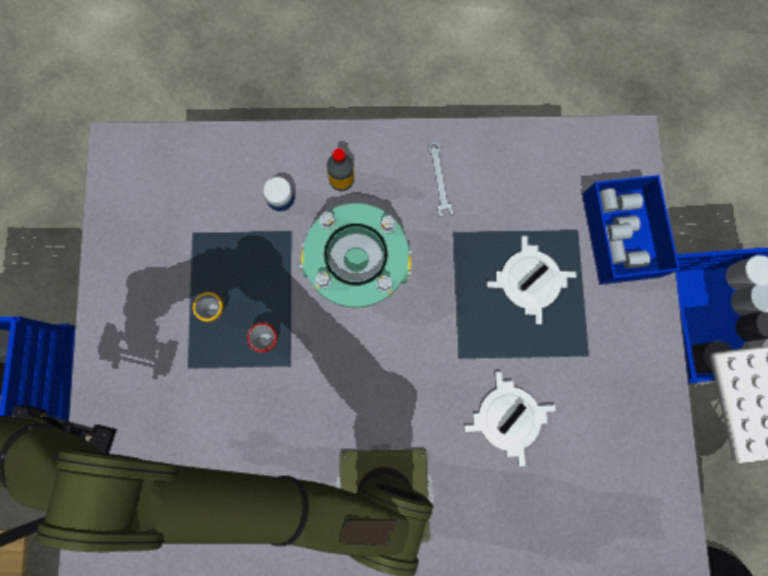

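The scene shows two baskets, yellow at about (512,210) and red at about (446,216); there is no blue one. Two covers show in the top view, at (531,277) and (510,418). The first, at about (0.51,-0.38), lies 0.63 m from the base against 0.35 m for the second, so it is the one meant.

```bash
cat > m.py <<'E'
from h import *
def circ(P):
    A=np.c_[2*P[:,:2],np.ones(len(P))]; s=np.linalg.lstsq(A,(P[:,:2]**2).sum(1),rcond=None)[0]
    return s[:2],np.sqrt(s[2]+s[0]**2+s[1]**2)
def near(c,im,xyz,rad):
    u=proj(c,xyz)[0]; v=proj(c,np.array(xyz)+[0,rad,0])[0]; rp=np.hypot(*(u-v))
    yy,xx=np.mgrid[:384,:512]; return np.hypot(xx-u[0],yy-u[1])<rp
def pts(c,m,z):
    y,x=np.nonzero(m); return unproj(c,np.c_[x,y],z)
def band(c,im,col,xyz):
    h=cv2.cvtColor(im,cv2.COLOR_RGB2HSV); H,S,V=[h[...,i].astype(int) for i in range(3)]
    m={'y':(H>15)&(H<32),'r':(H<8)|(H>172),'b':(H>95)&(H<125)}[col]&(S>110)&(V>60)&near(c,im,xyz,.06)
    P=pts(c,m,.062); lo,hi=P.min(0),P.max(0)
    return circ(P),len(P),((lo+hi)/2)[:2],(hi-lo)[:2]
def handle(c,im,xyz):
    m=(im.max(2)<60)&near(c,im,xyz,.06); 
    n,l,st,ce=cv2.connectedComponentsWithStats(m.astype(np.uint8)); 
    k=1+st[1:,4].argmax(); P=pts(c,l==k,.040)[:,:2]
    (cx,cy),(w,h),a=cv2.minAreaRect(P.astype(np.float32)*1000)
    u,s,vt=np.linalg.svd(P-P.mean(0),full_matrices=0)
    return P.mean(0).round(4),(round(cx),round(cy),round(w),round(h)),np.degrees(np.arctan2(vt[0,1],vt[0,0])),len(P)
E
python3 - <<'E'
from m import *
for c in('scene','top'):
    im=snap(c,c+'_c.png',(150,120,310,240) if c=='top' else (220,130,340,260),5 if c=='top' else 4.5)
    print(c,'Y',band(c,im,'y',(.447,.411,.06))); print(c,'R',band(c,im,'r',(.371,.281,.06)))
    print('handle',handle(c,im,(.508,-.377,.04)),handle(c,im,(.17,-.306,.04)))
    m=(im.max(2)<70)&near(c,im,(.551,.057,.13),.075); print('gasket',circ(pts(c,m,.132)),m.sum())
    g=im.astype(int); gm=(g[...,1]>g[...,0]+25)&(g[...,1]>90)&near(c,im,(.551,.057,.13),.16); 
    P=pts(c,gm,.130); 
    if c=='top':
        hull=cv2.convexHull((P[:,:2]*1000).astype(np.float32))[:,0]/1000; print('flange',circ(hull))
    for n in('nut_2_hex','strainer_rim'):
        for d in models.place_of(c,n): print(c,n,round(d['p'],2),np.round(d['position'],3))
E
```

```text
scene Y ((array([0.44633151, 0.411613  ]), np.float64(0.033665548991274094)), 118, array([0.4452356 , 0.41036756]), array([0.07521171, 0.07630221]))
scene R ((array([0.37256332, 0.28194425]), np.float64(0.03202105883588893)), 80, array([0.37369052, 0.2823002 ]), array([0.07083113, 0.0727961 ]))
handle (array([ 0.5083, -0.3784]), (507, -377, 12, 79), np.float64(-48.484042230247496), 125) (array([ 0.1729, -0.3033]), (173, -303, 12, 77), np.float64(-42.98589200577551), 84)
gasket (array([0.55207785, 0.05736333]), np.float64(0.06892251947190568)) 94
scene nut_2_hex 0.53 [0.489 0.127 0.156]
scene strainer_rim 0.58 [0.552 0.057 0.129]
scene strainer_rim 0.23 [ 0.477 -0.01   0.162]
top Y ((array([0.44758349, 0.4085577 ]), np.float64(0.03254311335042139)), 127, array([0.44608984, 0.40884329]), array([0.06866743, 0.07118435]))
top R ((array([0.37189627, 0.27980658]), np.float64(0.03251176062814692)), 99, array([0.37211915, 0.2785643 ]), array([0.06748399, 0.06704242]))
handle (array([ 0.5076, -0.3794]), (507, -379, 13, 81), np.float64(131.2777307440702), 74) (array([ 0.1725, -0.305 ]), (172, -304, 13, 78), np.float64(137.08202494417645), 86)
gasket (array([0.55203042, 0.05459473]), np.float64(0.0688992099200386)) 218
flange (array([0.55157382, 0.05408229]), np.float64(0.12297336639184044))
top nut_2_hex 0.54 [0.488 0.133 0.164]
top nut_2_hex 0.36 [0.552 0.054 0.128]
top strainer_rim 0.7 [ 0.506 -0.377  0.04 ]
top strainer_rim 0.56 [0.55  0.053 0.127]
top strainer_rim 0.25 [ 0.508 -0.376  0.008]
```

View pics/top_c.png

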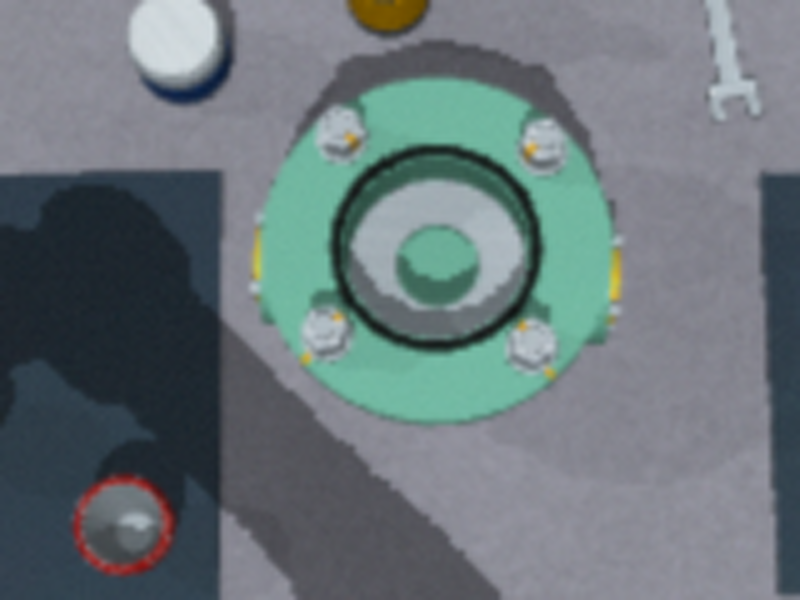

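The enlarged view shows the four nuts at crop pixels (341,131), (543,143), (327,332) and (531,344). The yellow marks point inward, and the gasket is centred near (437,248).

Run:
```python
from m import *
uv=np.array([[341,131],[543,143],[531,344],[327,332]])/5.+[150,120]
P=unproj('top',uv,.172)[:,:2]; print(P.round(4),P.mean(0))
d=P-[.552,.056]; print(np.degrees(np.arctan2(d[:,1],d[:,0])),np.hypot(*d.T))
d=P-P.mean(0); print(np.degrees(np.arctan2(d[:,1],d[:,0])))
uv=np.array([[258,252],[616,270]])/5.+[150,120]; Q=unproj('top',uv,.07)[:,:2]; print(Q, np.degrees(np.arctan2(*(Q[0]-Q[1])[::-1])))
t,p,Rt,s=state(); M=Rt.as_matrix(); print(t,p,M.round(3),np.degrees(np.arctan2(M[1,1],M[0,1])))
# step 1 : above yellow, tool y at strainer-y
print('yellow in tool', M.T@(np.array([.4465,.410,.15])-p))
```

```text
[[ 0.6225  0.1156]
 [ 0.6116 -0.0206]
 [ 0.4737 -0.0089]
 [ 0.4845  0.126 ]] [0.54806537 0.0530361 ]
[  40.1978205   -52.11861263 -140.34662685  133.95626834] [0.09231614 0.09701868 0.10169568 0.09728484]
[  40.03540149  -49.21460012 -140.21111348  131.06116664]
[[ 0.56410775  0.18205687]
 [ 0.54583005 -0.075328  ]] 85.93806668767151
1.6 [0.1696 0.6016 0.2577] [[-0.962  0.271  0.   ]
 [ 0.271  0.962  0.   ]
 [ 0.     0.    -1.   ]] 74.25263346326486
yellow in tool [-0.31850725 -0.10926904  0.10768877]
```

>>> {"name": "jog_arm", "arguments": {"turn": [[0, 0, -0.1], [0, 0, -0.194], [0, 0, -0.194], [0, 0, -0.194], [0, 0, -0.194], [0, 0, -0.194], [0, 0, -0.194], [0, 0, -0.194], [0, 0, -0.194], [0, 0, -0.194]], "translation": [[-0.06, -0.02, 0.01], [-0.12, -0.04, 0.02], [-0.18, -0.06, 0.04], [-0.24, -0.08, 0.06], [-0.29, -0.1, 0.08], [-0.3185, -0.109, 0.1], [-0.3185, -0.109, 0.108], [-0.3185, -0.109, 0.108], [-0.3185, -0.109, 0.108], [-0.3185, -0.109, 0.108]], "grip": [0, 0, 0, 0, 0, 0, 0, 0, 0, 0], "force": 20}}

```text
clock: 2.85
tool_pos: [0.4457, 0.4117, 0.1505]
eef_rot: [0.039, 0.999, 0.001, 0.0]
contact_force: [-1.2, -0.1, 0.1]
opening: 1.001
finger_force: 0.0
```

>>> {"name": "jog_arm", "arguments": {"turn": [[0, 0, 0], [0, 0, 0], [0, 0, 0], [0, 0, 0], [0, 0, 0], [0, 0, 0], [0, 0, 0], [0, 0, 0], [0, 0, 0], [0, 0, 0]], "translation": [[0, -0.001, 0.04], [0, -0.001, 0.075], [0, -0.001, 0.083], [0, -0.001, 0.083], [0, -0.001, 0.083], [0, -0.001, 0.083], [0, -0.001, 0.083], [0, -0.001, 0.083], [0, -0.001, 0.083], [0, -0.001, 0.083]], "grip": [0, 0, 0, 0, 0.35, 0.35, 0.35, 0.35, 0.35, 0.35], "force": 20}}

```text
clock: 4.1
tool_pos: [0.4471, 0.4098, 0.0679]
eef_rot: [0.04, 0.999, 0.001, 0.001]
contact_force: [-0.4, -0.9, 6.3]
opening: 0.785
finger_force: 20.0
```

>>> {"name": "jog_arm", "arguments": {"turn": [[0, 0, 0], [0, 0, 0], [0, 0, 0], [0, 0, 0], [0, 0, 0], [0, 0, 0], [0, 0, 0], [0, 0, 0], [0, 0, 0], [0, 0, 0], [0, 0, 0], [0, 0, 0], [0, 0, 0], [0, 0, 0], [0, 0, 0], [0, 0, 0], [0, 0, 0], [0, 0, 0]], "translation": [[0, 0, -0.01], [0, 0, -0.04], [0, 0, -0.09], [0, 0, -0.14], [0, 0, -0.18], [-0.005, -0.02, -0.2], [-0.02, -0.06, -0.2], [-0.04, -0.1, -0.2], [-0.055, -0.14, -0.2], [-0.07, -0.18, -0.2], [-0.085, -0.22, -0.2], [-0.1, -0.26, -0.2], [-0.115, -0.3, -0.2], [-0.128, -0.332, -0.2], [-0.133, -0.3445, -0.2], [-0.133, -0.3445, -0.2], [-0.133, -0.3445, -0.2], [-0.133, -0.3445, -0.2]], "grip": [0.35, 0.35, 0.35, 0.35, 0.35, 0.35, 0.35, 0.35, 0.35, 0.35, 0.35, 0.35, 0.35, 0.35, 0.35, 0.35, 0.35, 0.35], "force": 25}}

```text
clock: 6.35
tool_pos: [0.5508, 0.057, 0.2668]
eef_rot: [0.039, 0.999, 0.0, -0.0]
contact_force: [-0.2, 0.2, -2.1]
opening: 0.784
finger_force: 25.0
```

Run:
```python
from m import *
t,p,Rt,s=state(); print(t,p,Rt.as_rotvec(),s['contact_force'],s['opening'],s['q'])
im=snap('scene','a1.png',(180,90,380,260),4)
im=snap('top'); print('R',band('top',im,'r',(.372,.28,.06)),handle('top',im,(.508,-.377,.04)))
```

```text
6.35 [0.5508 0.057  0.2668] [-1.22330019e-01 -3.13900920e+00 -1.47181156e-03] [-0.17054974  0.22626214 -2.05517984] 0.784418049637459 [ 0.02749203  0.59618405 -0.35080971  1.7674255   0.26463712  0.82441789
  1.04440185]
R ((array([0.37224002, 0.2797268 ]), np.float64(0.03256715373217749)), 101, array([0.37211915, 0.2785643 ]), array([0.06748399, 0.06704242])) (array([ 0.5072, -0.379 ]), (507, -379, 12, 81), np.float64(130.89187681552076), 70)
```

View pics/a1.png

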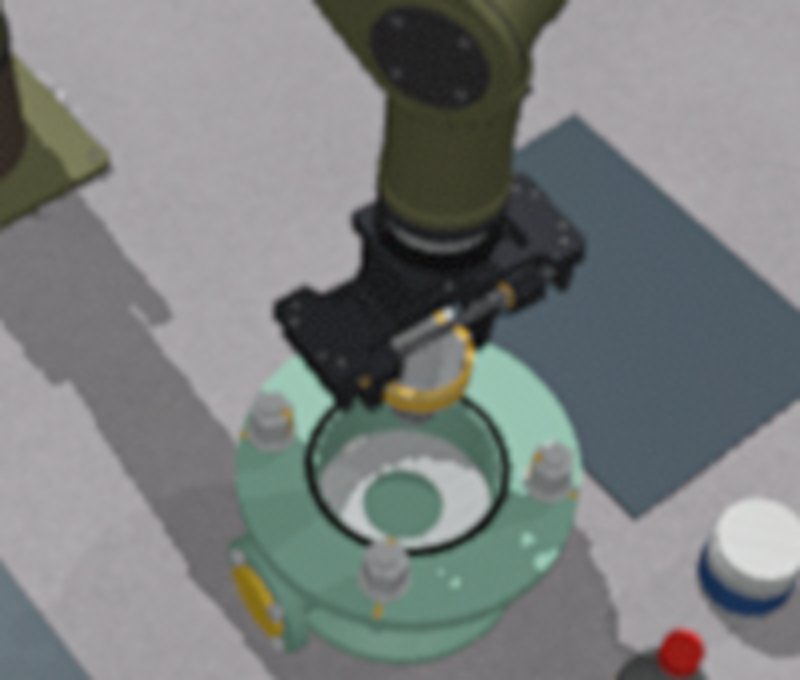

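>>> {"name": "jog_arm", "arguments": {"turn": [[0, 0, 0], [0, 0, 0], [0, 0, 0], [0, 0, 0], [0, 0, 0], [0, 0, 0], [0, 0, 0], [0, 0, 0], [0, 0, 0], [0, 0, 0], [0, 0, 0], [0, 0, 0]], "translation": [[-0.001, -0.001, 0.01], [-0.001, -0.001, 0.03], [-0.001, -0.001, 0.05], [-0.001, -0.001, 0.07], [-0.001, -0.001, 0.09], [-0.001, -0.001, 0.11], [-0.001, -0.001, 0.13], [-0.001, -0.001, 0.145], [-0.001, -0.001, 0.158], [-0.001, -0.001, 0.168], [-0.001, -0.001, 0.168], [-0.001, -0.001, 0.168]], "grip": [0.35, 0.35, 0.35, 0.35, 0.35, 0.35, 0.35, 0.35, 0.35, 0.35, 0.35, 0.35], "force": 25}}

```text
clock: 7.95
tool_pos: [0.5525, 0.0542, 0.0991]
eef_rot: [0.04, 0.999, 0.0, 0.0]
contact_force: [0.7, -0.1, -1.6]
opening: 0.78
finger_force: 25.0
```

>>> {"name": "jog_arm", "arguments": {"turn": [[0, 0, 0], [0, 0, 0], [0, 0, 0], [0, 0, 0], [0, 0, 0], [0, 0, 0], [0, 0, 0], [0, 0, 0], [0, 0, 0], [0, 0, 0], [0, 0, 0], [0, 0, 0], [0, 0, 0]], "translation": [[0, 0.001, 0.0035], [0, 0.001, 0.0035], [0, 0.001, 0.0035], [0, 0.001, 0.0035], [0, 0.001, 0.0035], [0, 0.001, 0.0035], [0, 0.001, -0.005], [0, 0.001, -0.02], [0, 0.001, -0.05], [0, 0.001, -0.1], [0, 0.001, -0.15], [0, 0.001, -0.17], [0, 0.001, -0.17]], "grip": [0.35, 0.35, 0.15, 0.15, 0.15, 0.15, 0.15, 0.15, 0.15, 0.15, 0.15, 0, 0], "force": 20}}

```text
clock: 9.57
tool_pos: [0.5532, 0.0552, 0.2712]
eef_rot: [0.041, 0.999, 0.0, 0.002]
contact_force: [0.6, 0.7, -0.4]
opening: 0.999
finger_force: 0.0
```

>>> {"name": "jog_arm", "arguments": {"turn": [[0, 0, 0], [0, 0, 0], [0, 0, 0], [0, 0, 0], [0, 0, 0], [0, 0, 0], [0, 0, 0], [0, 0, 0], [0, 0, 0], [0, 0, 0]], "translation": [[0.03, 0.03, 0], [0.07, 0.07, 0], [0.11, 0.11, 0], [0.15, 0.15, 0.02], [0.185, 0.19, 0.07], [0.199, 0.209, 0.11], [0.199, 0.209, 0.12], [0.199, 0.209, 0.12], [0.199, 0.209, 0.12], [0.199, 0.209, 0.12]], "grip": [0, 0, 0, 0, 0, 0, 0, 0, 0, 0]}}

```text
clock: 10.82
tool_pos: [0.372, 0.2788, 0.1498]
eef_rot: [0.042, 0.999, 0.001, 0.001]
contact_force: [0.0, -0.4, -0.7]
opening: 1.002
finger_force: 0.0
```

Run:
```python
from m import *
t,p,Rt,s=state(); print(t,p)
for c in('scene','top'):
    im=snap(c,'b_%s.png'%c,(220,140,340,240) if c=='scene' else (180,130,300,230),6)
    print(c,'Y',band(c,im,'y',(.552,.056,.09)))
    h=cv2.cvtColor(im,cv2.COLOR_RGB2HSV); 
    m=(h[...,0]>15)&(h[...,0]<32)&(h[...,1]>110)&(h[...,2]>60)&near(c,im,(.552,.056,.09),.05)
    P=pts(c,m,.091); print(circ(P),len(P)); print('R',band(c,im,'r',(.372,.28,.06))[:2])
```

```text
10.825 [0.372  0.2788 0.1498]
scene Y ((array([0.54122613, 0.06798496]), np.float64(0.033131648207608694)), 120, array([0.54149215, 0.06609546]), array([0.07363058, 0.06903576]))
(array([0.55283856, 0.05596488]), np.float64(0.03227189195980361)) 120
R ((array([0.37158392, 0.28229708]), np.float64(0.032735236752685616)), 83)
top Y ((array([0.55827475, 0.05449327]), np.float64(0.03231929688440107)), 101, array([0.55770256, 0.05485225]), array([0.06731809, 0.06552216]))
(array([0.55150967, 0.05418092]), np.float64(0.031650412190502825)) 101Traceback (most recent call last):
  File "<stdin>", line 8, in <module>
  File "m.py", line 13, in band
    P=pts(c,m,.062); lo,hi=P.min(0),P.max(0)
                           ~~~~~^^^
    return umr_minimum(a, axis, None, out, keepdims, initial, where)
ValueError: zero-size array to reduction operation minimum which has no identity
```

View pics/b_scene.png

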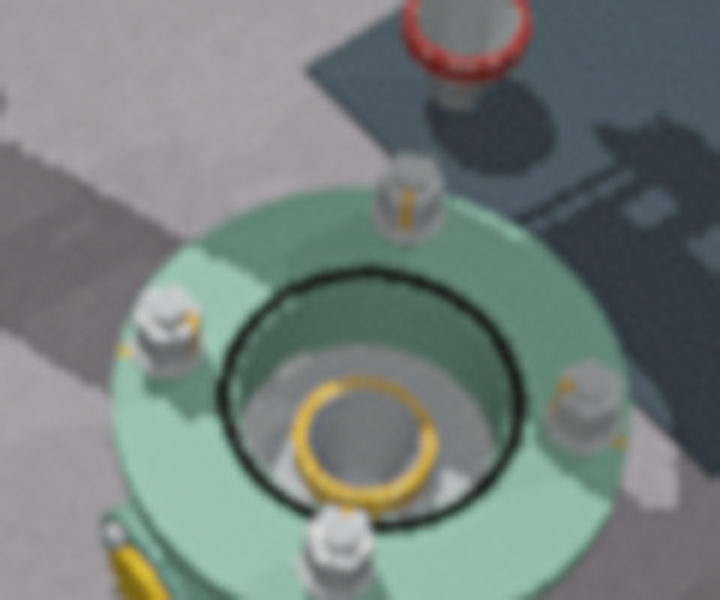

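The yellow basket hangs in the seat at crop (365,445), upright. Both cameras put its rim at (0.552,0.055) for z = 91 mm, so it is home. Next I grasp the red one.

>>> {"name": "jog_arm", "arguments": {"turn": [[0, 0, 0], [0, 0, 0], [0, 0, 0], [0, 0, 0], [0, 0, 0], [0, 0, 0], [0, 0, 0], [0, 0, 0], [0, 0, 0], [0, 0, 0], [0, 0, 0], [0, 0, 0], [0, 0, 0], [0, 0, 0]], "translation": [[0, 0.001, 0.04], [0, 0.001, 0.075], [0, 0.001, 0.082], [0, 0.001, 0.082], [0, 0.001, 0.082], [0, 0.001, 0.082], [0, 0.001, 0.082], [0, 0.001, 0.082], [0, 0.001, 0.082], [0, 0.001, 0.06], [0, 0.001, 0.02], [0, 0.001, -0.04], [0, 0.001, -0.1], [0, 0.001, -0.12]], "grip": [0, 0, 0, 0, 0.35, 0.35, 0.35, 0.35, 0.35, 0.35, 0.35, 0.35, 0.35, 0.35], "force": 25}}

```text
clock: 12.68
tool_pos: [0.3716, 0.2811, 0.2723]
eef_rot: [0.041, 0.999, 0.002, 0.002]
contact_force: [1.0, 0.0, -1.7]
opening: 0.781
finger_force: 25.0
```

>>> {"name": "jog_arm", "arguments": {"turn": [[0, 0, 0], [0, 0, 0], [0, 0, 0], [0, 0, 0], [0, 0, 0], [0, 0, 0], [0, 0, 0], [0, 0, 0], [0, 0, 0], [0, 0, 0]], "translation": [[-0.02, -0.02, 0], [-0.05, -0.05, 0], [-0.085, -0.09, 0], [-0.12, -0.13, 0], [-0.155, -0.165, 0], [-0.185, -0.195, 0], [-0.198, -0.21, 0], [-0.198, -0.21, 0], [-0.198, -0.21, 0], [-0.198, -0.21, 0]], "grip": [0.35, 0.35, 0.35, 0.35, 0.35, 0.35, 0.35, 0.35, 0.35, 0.35], "force": 25}}

```text
clock: 13.92
tool_pos: [0.5503, 0.0571, 0.2689]
eef_rot: [0.039, 0.999, 0.0, -0.0]
contact_force: [0.2, -0.3, -1.3]
opening: 0.783
finger_force: 25.0
```

>>> {"name": "jog_arm", "arguments": {"turn": [[0, 0, 0], [0, 0, 0], [0, 0, 0], [0, 0, 0], [0, 0, 0], [0, 0, 0], [0, 0, 0], [0, 0, 0], [0, 0, 0], [0, 0, 0], [0, 0, 0], [0, 0, 0]], "translation": [[-0.001, 0, 0.02], [-0.001, 0, 0.05], [-0.001, 0, 0.08], [-0.001, 0, 0.1], [-0.001, 0, 0.12], [-0.001, 0, 0.135], [-0.001, 0, 0.145], [-0.001, 0, 0.15], [-0.001, 0, 0.153], [-0.001, 0, 0.155], [-0.001, 0, 0.155], [-0.001, 0, 0.155]], "grip": [0.35, 0.35, 0.35, 0.35, 0.35, 0.35, 0.35, 0.35, 0.35, 0.35, 0.35, 0.35], "force": 25}}

```text
clock: 15.42
tool_pos: [0.5524, 0.0551, 0.114]
eef_rot: [0.04, 0.999, 0.0, 0.0]
contact_force: [-0.1, -1.2, -0.9]
opening: 0.783
finger_force: 25.0
```

>>> {"name": "jog_arm", "arguments": {"turn": [[0, 0, 0], [0, 0, 0], [0, 0, 0], [0, 0, 0], [0, 0, 0], [0, 0, 0], [0, 0, 0], [0, 0, 0], [0, 0, 0], [0, 0, 0], [0, 0, 0], [0, 0, 0], [0, 0, 0], [0, 0, 0], [0, 0, 0], [0, 0, 0], [0, 0, 0], [0, 0, 0]], "translation": [[0, 0, 0.0015], [0, 0, 0.0015], [0, 0, 0.0015], [0, 0, 0.0015], [0, 0, 0.0015], [0, 0, 0.0015], [0, 0, -0.005], [0, 0, -0.02], [0, 0, -0.05], [0, 0, -0.1], [0, 0, -0.14], [0, -0.05, -0.14], [0, -0.1, -0.14], [0, -0.15, -0.14], [0, -0.2, -0.14], [0, -0.25, -0.14], [0, -0.25, -0.14], [0, -0.25, -0.14]], "grip": [0.35, 0.35, 0.15, 0.15, 0.15, 0.15, 0.15, 0.15, 0.15, 0.15, 0.15, 0.15, 0.15, 0.15, 0.15, 0.15, 0.15, 0.15], "force": 20}}

```text
clock: 17.68
tool_pos: [0.5322, -0.1933, 0.2545]
eef_rot: [0.04, 0.999, 0.0, 0.001]
contact_force: [-1.1, 0.6, -0.9]
opening: 0.844
finger_force: 0.0
```

Run:
```python
from m import *
t,p,Rt,s=state(); print(t,p,Rt.as_rotvec(),s['q'])
for c in('scene','top'):
    im=snap(c,'c_%s.png'%c,(200,130,340,240) if c=='scene' else (290,130,410,220),5.5)
    h=cv2.cvtColor(im,cv2.COLOR_RGB2HSV); 
    m=((h[...,0]<8)|(h[...,0]>172))&(h[...,1]>110)&(h[...,2]>60)&near(c,im,(.552,.056,.1),.05)
    P=pts(c,m,.109); print(circ(P),len(P))
    try: print(handle(c,im,(.508,-.377,.04)))
    except Exception as e: print(e)
    for n in ('cover','cover_handle','cover_lug'):
        for d in models.place_of(c,n): print(c,n,round(d['p'],2),np.round(d['position'],3))
```

```text
17.675 [ 0.5322 -0.1933  0.2545] [1.26273467e-01 3.13801165e+00 1.40499774e-03] [ 0.51274736  0.63523522 -0.41196889  1.74383803  0.3264446   0.82980449
  1.44043603]
(array([0.55388374, 0.05486679]), np.float64(0.032607692707147654)) 100
(array([ 0.5083, -0.3784]), (507, -377, 12, 79), np.float64(-48.484042230247496), 125)
scene cover 0.73 [ 0.167 -0.308 -0.   ]
scene cover 0.6 [ 0.507 -0.376  0.004]
scene cover_handle 0.75 [ 0.506 -0.377  0.04 ]
scene cover_handle 0.58 [ 0.171 -0.304  0.037]
scene cover_lug 0.83 [ 0.594 -0.387  0.015]
scene cover_lug 0.68 [ 0.08  -0.308  0.009]
(array([0.55156368, 0.05375777]), np.float64(0.031815221101264196)) 81
(array([ 0.5069, -0.3688]), (508, -370, 97, 116), np.float64(179.452619273286), 660)
top cover_handle 0.44 [0.626 0.118 0.161]
top cover_handle 0.36 [ 0.778 -0.167  0.002]
top cover_lug 0.46 [ 0.084 -0.31   0.008]
```

View pics/c_scene.png

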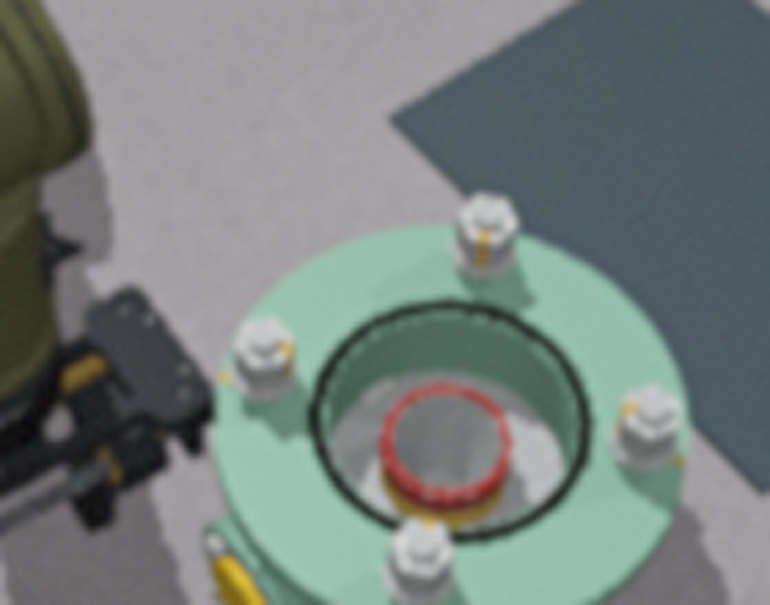

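View pics/c_top.png

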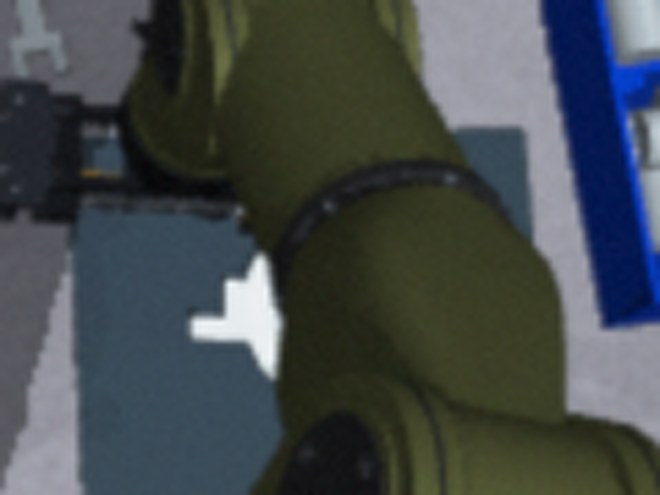

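Red sits on yellow at crop (445,445), both upright, and both cameras agree on red's rim at z = 109 mm, so the nest is home. Now I turn towards the far cover and confirm it with a crop.

>>> {"name": "jog_arm", "arguments": {"turn": [[0, 0, 0.15], [0, 0, 0.3], [0, 0, 0.45], [0, 0, 0.6], [0, 0, 0.771], [0, 0, 0.771], [0, 0, 0.771], [0, 0, 0.771], [0, 0, 0.771]], "translation": [[0.002, -0.04, 0.02], [0.004, -0.08, 0.04], [0.006, -0.12, 0.06], [0.008, -0.16, 0.08], [0.009, -0.186, 0.1], [0.009, -0.186, 0.105], [0.009, -0.186, 0.105], [0.009, -0.186, 0.105], [0.009, -0.186, 0.105]], "grip": [0, 0, 0, 0, 0, 0, 0, 0, 0]}}

```text
clock: 19.2
tool_pos: [0.5089, -0.3778, 0.1496]
eef_rot: [0.412, 0.911, 0.0, 0.001]
contact_force: [0.0, -0.2, 0.4]
opening: 0.997
finger_force: 0.0
```

Run:
```python
from m import *
t,p,Rt,s=state(); M=Rt.as_matrix(); print(t,p,np.degrees(np.arctan2(M[1,1],M[0,1])),Rt.as_quat().round(4),s['q'].round(2))
im=snap('scene','d_scene.png',(60,170,240,350),3.3)
print('cover tool delta',M.T@(np.array([.508,-.378,.038])-p))
```

```text
19.2 [ 0.5089 -0.3778  0.1496] 41.32876380341543 [4.121e-01 9.111e-01 3.000e-04 6.000e-04] [ 0.66  0.84 -0.17  1.63  0.2   0.69  1.11]
cover tool delta [ 0.00054253 -0.00092579  0.11159865]
```

View pics/d_scene.png

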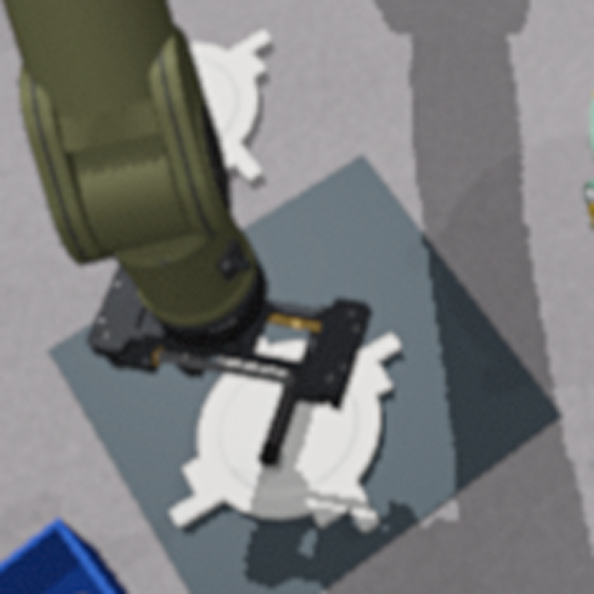

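The far cover is at crop (290,430) on the dark mat, straight under the gripper with its handle bar running down-left. The nearer look-alike at (220,110) stays untouched. Descending to grip the bar.

>>> {"name": "jog_arm", "arguments": {"turn": [[0, 0, 0], [0, 0, 0], [0, 0, 0], [0, 0, 0], [0, 0, 0], [0, 0, 0], [0, 0, 0], [0, 0, 0], [0, 0, 0], [0, 0, 0], [0, 0, 0], [0, 0, 0], [0, 0, 0]], "translation": [[0, -0.001, 0.04], [0, -0.001, 0.08], [0, -0.001, 0.105], [0, -0.001, 0.111], [0, -0.001, 0.111], [0, -0.001, 0.111], [0, -0.001, 0.111], [0, -0.001, 0.111], [0, -0.001, 0.111], [0, -0.001, 0.111], [0, -0.001, 0.111], [0, -0.001, 0.111], [0, -0.001, 0.111]], "grip": [0, 0, 0, 0, 0, 0.95, 0.95, 0.95, 0.95, 0.95, 0.95, 0.95, 0.95], "force": 40}}

```text
clock: 20.88
tool_pos: [0.5074, -0.3794, 0.0376]
eef_rot: [0.413, 0.911, 0.0, 0.0]
contact_force: [-0.0, -0.4, 0.4]
opening: 0.163
finger_force: 40.0
```

>>> {"name": "jog_arm", "arguments": {"turn": [[0, 0, 0], [0, 0, 0], [0, 0, 0], [0, 0, 0], [0, 0, 0], [0, 0, 0], [0, 0, 0], [0, 0, 0], [0, 0, 0]], "translation": [[0, 0, -0.005], [0, 0, -0.02], [0, 0, -0.05], [0, 0, -0.09], [0, 0, -0.13], [0, 0, -0.17], [0, 0, -0.205], [0, 0, -0.222], [0, 0, -0.222]], "grip": [0.95, 0.95, 0.95, 0.95, 0.95, 0.95, 0.95, 0.95, 0.95], "force": 50}}

```text
clock: 22.0
tool_pos: [0.5075, -0.3796, 0.2606]
eef_rot: [0.413, 0.911, -0.0, 0.001]
contact_force: [0.8, -0.2, -5.0]
opening: 0.167
finger_force: 50.0
```

Run:
```python
from m import *
t,p,Rt,s=state(); M=Rt.as_matrix(); print(t,p,np.degrees(np.arctan2(M[1,1],M[0,1])),s['contact_force'],s['opening'],s['moment'])
for x in [(.552,.0555,.26)]: print('strainer delta',M.T@(np.array(x)-p))
print(M.round(4))
```

```text
22.0 [ 0.5075 -0.3796  0.2606] 41.19361711428752 [ 0.83151008 -0.19009326 -5.03723622] 0.16659277566682873 [-0.04399684  0.04245495  0.01705502]
strainer delta [2.98100548e-01 3.20044743e-01 2.13589780e-04]
[[-6.586e-01  7.525e-01  1.500e-03]
 [ 7.525e-01  6.586e-01 -1.000e-03]
 [-1.800e-03  4.000e-04 -1.000e+00]]
```

>>> {"name": "jog_arm", "arguments": {"turn": [[0, 0, 0], [0, 0, 0], [0, 0, 0], [0, 0, 0], [0, 0, 0.014], [0, 0, 0.014], [0, 0, 0.014], [0, 0, 0.014], [0, 0, 0.014], [0, 0, 0.014], [0, 0, 0.014], [0, 0, 0.014], [0, 0, 0.014], [0, 0, 0.014]], "translation": [[0.01, 0.011, -0.005], [0.035, 0.037, -0.01], [0.065, 0.07, -0.01], [0.1, 0.107, -0.01], [0.135, 0.145, -0.01], [0.17, 0.182, -0.01], [0.205, 0.22, -0.01], [0.24, 0.257, -0.01], [0.27, 0.29, -0.01], [0.29, 0.312, -0.01], [0.298, 0.32, -0.01], [0.298, 0.32, -0.01], [0.298, 0.32, -0.01], [0.298, 0.32, -0.01]], "grip": [0.95, 0.95, 0.95, 0.95, 0.95, 0.95, 0.95, 0.95, 0.95, 0.95, 0.95, 0.95, 0.95, 0.95], "force": 50}}

```text
clock: 23.75
tool_pos: [0.5517, 0.0538, 0.2696]
eef_rot: [0.421, 0.907, -0.0, 0.0]
contact_force: [0.7, -0.8, -5.3]
opening: 0.164
finger_force: 50.0
```

Run:
```python
from m import *
t,p,Rt,s=state(); M=Rt.as_matrix(); print(t,p,np.degrees(np.arctan2(M[1,1],M[0,1])),s['contact_force'],s['opening'],s['q'].round(2))
for c in ('scene','top'):
    im=snap(c,'e_%s.png'%c,(190,90,350,230) if c=='scene' else None,4.7 if c=='scene' else 1.2)
    for n in ('cover','cover_handle','cover_lug'):
        for d in models.place_of(c,n): print(c,n,round(d['p'],2),np.round(d['position'],3))
```

```text
23.75 [0.5517 0.0538 0.2696] 40.24227974743588 [ 0.67220892 -0.83571387 -5.32006478] 0.1635999498450677 [-0.08  0.58 -0.17  1.77  0.13  0.8   0.4 ]
scene cover 0.98 [0.551 0.053 0.238]
scene cover 0.77 [ 0.17  -0.306 -0.   ]
scene cover_handle 0.92 [ 0.169 -0.305  0.037]
scene cover_handle 0.88 [0.551 0.056 0.269]
scene cover_lug 0.73 [ 0.081 -0.302  0.009]
scene cover_lug 0.56 [0.637 0.046 0.245]
top cover 0.77 [ 0.171 -0.307  0.004]
top cover 0.75 [0.554 0.06  0.243]
top cover_handle 0.94 [0.553 0.058 0.273]
top cover_handle 0.64 [ 0.167 -0.306  0.039]
top cover_lug 0.74 [ 0.083 -0.308  0.007]
top cover_lug 0.17 [0.485 0.132 0.159]
```

View pics/e_scene.png

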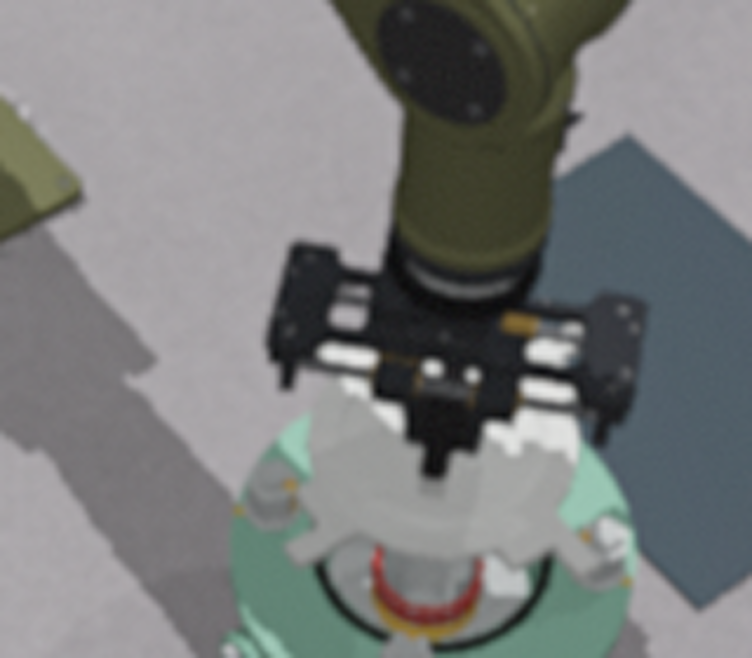

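>>> {"name": "jog_arm", "arguments": {"turn": [[0, 0, 0], [0, 0, 0], [0, 0, 0], [0, 0, 0], [0, 0, 0], [0, 0, 0]], "translation": [[0.001, 0.0005, 0.02], [0.001, 0.0005, 0.05], [0.001, 0.0005, 0.075], [0.001, 0.0005, 0.09], [0.001, 0.0005, 0.09], [0.001, 0.0005, 0.09]], "grip": [0.95, 0.95, 0.95, 0.95, 0.95, 0.95], "force": 50}}

```text
clock: 24.9
tool_pos: [0.5523, 0.0568, 0.1805]
eef_rot: [0.42, 0.908, 0.001, 0.001]
contact_force: [-0.1, 0.4, -4.3]
opening: 0.162
finger_force: 50.0
```

Run:
```python
from m import *
t,p,Rt,s=state(); M=Rt.as_matrix(); print(t,p,np.degrees(np.arctan2(M[1,1],M[0,1])),s['contact_force'],s['opening'])
for c in ('scene','top'):
    im=snap(c)
    for n in ('cover','cover_handle','strainer_rim'):
        for d in models.place_of(c,n)[:2]: print(c,n,round(d['p'],2),np.round(d['position'],3))
```

```text
24.9 [0.5523 0.0568 0.1805] 40.39171989689622 [-0.08718871  0.37353059 -4.29857871] 0.1622210802094571
scene cover 0.66 [ 0.169 -0.306  0.   ]
scene cover 0.65 [0.551 0.058 0.147]
scene cover_handle 0.86 [ 0.168 -0.304  0.038]
scene cover_handle 0.58 [0.555 0.053 0.075]
top cover 0.73 [ 0.169 -0.304  0.002]
top cover 0.56 [0.551 0.056 0.153]
top cover_handle 0.75 [ 0.168 -0.304  0.038]
top strainer_rim 0.46 [0.486 0.131 0.162]
```

>>> {"name": "jog_arm", "arguments": {"turn": [[0, 0, 0], [0, 0, 0], [0, 0, 0], [0, 0, 0], [0, 0, 0], [0, 0, 0], [0, 0, 0], [0, 0, 0]], "translation": [[-0.001, -0.0005, 0.002], [-0.001, -0.0005, 0.005], [-0.001, -0.0005, 0.008], [-0.001, -0.0005, 0.01], [-0.001, -0.0005, 0.012], [-0.001, -0.0005, 0.014], [-0.001, -0.0005, 0.014], [-0.001, -0.0005, 0.014]], "grip": [0.95, 0.95, 0.95, 0.95, 0.95, 0.95, 0.95, 0.95], "force": 50}}

```text
clock: 26.3
tool_pos: [0.5519, 0.0556, 0.1658]
eef_rot: [0.419, 0.908, 0.0, 0.0]
contact_force: [-0.0, -0.2, -4.5]
opening: 0.163
finger_force: 50.0
```

>>> {"name": "jog_arm", "arguments": {"turn": [[0, 0, 0], [0, 0, 0], [0, 0, 0], [0, 0, 0.1], [0, 0, 0.2], [0, 0, 0.3], [0, 0, 0.4], [0, 0, 0.4]], "translation": [[0, 0, 0.001], [0, 0, 0.0015], [0, 0, 0.0015], [0, 0, 0.0015], [0, 0, 0.0015], [0, 0, 0.0015], [0, 0, 0.0015], [0, 0, 0.0015]], "grip": [0.95, 0.95, 0.95, 0.95, 0.95, 0.95, 0.95, 0.95], "force": 50}}

```text
clock: 27.3
tool_pos: [0.5518, 0.0557, 0.1642]
eef_rot: [0.591, 0.807, -0.0, 0.0]
contact_force: [-0.2, -0.3, -4.4]
opening: 0.169
finger_force: 50.0
```

Run:
```python
from m import *
t,p,Rt,s=state(); M=Rt.as_matrix(); print(t,p,np.degrees(np.arctan2(M[1,1],M[0,1])),s['contact_force'],s['moment'],s['opening'])
```

```text
27.3 [0.5518 0.0557 0.1642] 17.55292095302957 [-0.18889615 -0.29988483 -4.36065957] [-1.89203404e-02 -3.03157776e-05  9.63432128e-03] 0.16900862031293523
```

>>> {"name": "jog_arm", "arguments": {"turn": [[0, 0, 0.1], [0, 0, 0.2], [0, 0, 0.28], [0, 0, 0.33], [0, 0, 0.37], [0, 0, 0.39], [0, 0, 0.4], [0, 0, 0.41], [0, 0, 0.41]], "translation": [[0, 0, 0], [0, 0, 0], [0, 0, 0], [0, 0, 0], [0, 0, 0], [0, 0, 0], [0, 0, 0], [0, 0, 0], [0, 0, 0]], "grip": [0.95, 0.95, 0.95, 0.95, 0.95, 0.95, 0.95, 0.95, 0.95], "force": 50}}

```text
clock: 28.42
tool_pos: [0.5515, 0.0557, 0.1639]
eef_rot: [0.743, 0.669, -0.0, -0.0]
contact_force: [-0.1, 0.9, -12.9]
opening: 0.167
finger_force: 50.3
```

Run:
```python
from m import *
t,p,Rt,s=state(); M=Rt.as_matrix(); print(t,p,np.degrees(np.arctan2(M[1,1],M[0,1])),s['contact_force'],s['moment'],s['opening'])
```

```text
28.425 [0.5515 0.0557 0.1639] -5.9879853706759265 [ -0.0709346    0.86647485 -12.87570038] [-0.03581735  0.00925716  0.27916848] 0.16671599953968044
```

>>> {"name": "jog_arm", "arguments": {"turn": [[0, 0, 0], [0, 0, 0], [0, 0, 0.02], [0, 0, 0.04], [0, 0, 0.04]], "translation": [[0, 0, 0.001], [0, 0, 0.001], [0, 0, 0.001], [0, 0, 0.001], [0, 0, 0.001]], "grip": [0.95, 0.95, 0.95, 0.95, 0.95], "force": 50}}

```text
clock: 29.05
tool_pos: [0.5518, 0.0551, 0.1633]
eef_rot: [0.756, 0.654, -0.0, 0.0]
contact_force: [-1.6, -3.3, -3.8]
opening: 0.163
finger_force: 50.8
```

Run:
```python
from m import *
t,p,Rt,s=state(); M=Rt.as_matrix(); print(t,p,np.degrees(np.arctan2(M[1,1],M[0,1])),s['contact_force'],s['moment'],s['opening'])
```

```text
29.05 [0.5518 0.0551 0.1633] -8.288714189918496 [-1.61527629 -3.33000731 -3.84024668] [-0.52102956  0.47624604  0.55933192] 0.16281233692328737
```

>>> {"name": "jog_arm", "arguments": {"turn": [[0, 0, -0.02], [0, 0, -0.035], [0, 0, -0.035], [0, 0, -0.035], [0, 0, -0.035], [0, 0, -0.035], [0, 0, -0.035], [0, 0, -0.035], [0, 0, -0.035], [0, 0, -0.035], [0, 0, -0.035], [0, 0, -0.035]], "translation": [[0, 0, 0], [0, 0, 0], [0, 0, 0], [0, 0, 0], [0, 0, 0], [0, 0, -0.01], [0, 0, -0.04], [0, 0, -0.09], [0.06, 0, -0.1], [0.12, 0, -0.1], [0.15, 0, -0.1], [0.15, 0, -0.1]], "grip": [0.95, 0.95, 0.4, 0.4, 0.4, 0.4, 0.4, 0.4, 0.4, 0.4, 0.4, 0.4], "force": 50}}

```text
clock: 30.55
tool_pos: [0.5732, 0.2076, 0.2636]
eef_rot: [0.743, 0.669, 0.001, -0.001]
contact_force: [0.6, 0.5, -0.5]
opening: 0.605
finger_force: 0.0
```

Run:
```python
from m import *
t,p,Rt,s=state(); M=Rt.as_matrix(); print(t,p,np.degrees(np.arctan2(M[1,1],M[0,1])),s['contact_force'],s['opening'],s['q'].round(2))
for c in ('scene','top'):
    im=snap(c,'f_%s.png'%c,(205,125,345,240) if c=='scene' else (180,120,300,230),5.5)
    for n in ('cover','cover_handle','cover_lug','nut_1_hex'):
        for d in models.place_of(c,n)[:4]: print(c,n,round(d['p'],2),np.round(d['position'],3))
    m=(im.max(2)<60)&near(c,im,(.552,.055,.172),.055); n,l,st,ce=cv2.connectedComponentsWithStats(m.astype(np.uint8))
    for k in range(1,n):
        if st[k,4]>25:
            P=pts(c,l==k,.171)[:,:2]; u,sv,vt=np.linalg.svd(P-P.mean(0),full_matrices=0); print('bar',st[k,4],P.mean(0),sv,np.degrees(np.arctan2(vt[0,1],vt[0,0])))
```

```text
30.55 [0.5732 0.2076 0.2636] -5.991371510022933 [ 0.61196428  0.47352761 -0.47591967] 0.6051213150066347 [-0.5   0.66  0.14  1.62 -0.11  0.87 -0.42]
scene cover 0.79 [0.55  0.053 0.127]
scene cover 0.68 [ 0.17  -0.306 -0.002]
scene cover 0.35 [0.554 0.06  0.164]
scene cover_handle 0.7 [ 0.17  -0.303  0.036]
scene cover_handle 0.61 [0.553 0.058 0.16 ]
scene cover_lug 0.92 [ 0.081 -0.308  0.011]
scene cover_lug 0.71 [ 0.604 -0.011  0.138]
scene nut_1_hex 0.43 [0.631 0.117 0.157]
bar 111 [0.5549124  0.05714203] [0.23929647 0.03837692] -95.01383592464043
top cover 0.81 [0.553 0.06  0.131]
top cover 0.73 [ 0.173 -0.308  0.002]
top cover_handle 0.93 [0.553 0.056 0.166]
top cover_handle 0.22 [0.483 0.132 0.161]
top cover_lug 0.91 [ 0.082 -0.31   0.008]
top cover_lug 0.86 [ 0.61  -0.011  0.136]
top nut_1_hex 0.68 [ 0.614 -0.017  0.158]
top nut_1_hex 0.43 [0.626 0.118 0.162]
bar 108 [0.55180141 0.05637075] [0.24095186 0.04667743] -94.38084111780748
```

View pics/f_scene.png

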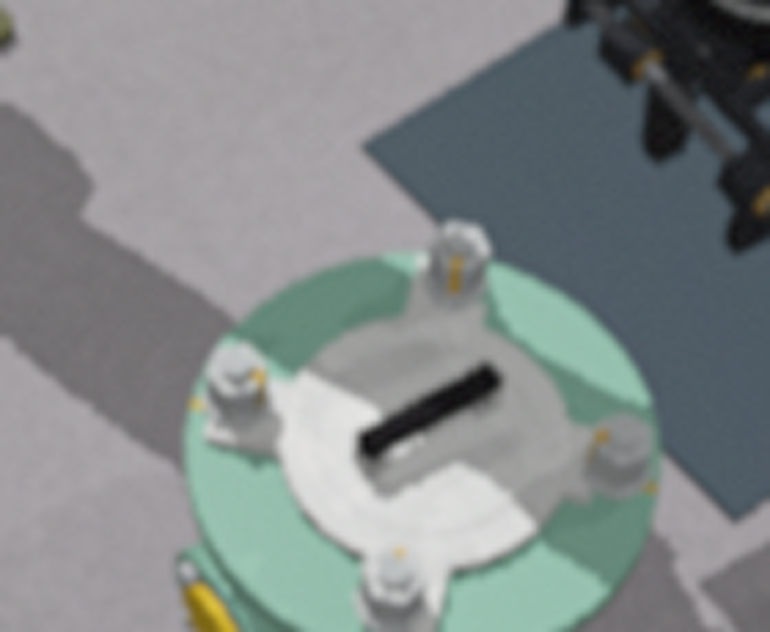

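The cover is home: the handle (bar from crop (370,443) to (490,378)) lies at 85°, parallel to the strainer's y, the lugs are under the nuts and the marks still point inward. Now nut 1, the one at the strainer's far left.

>>> {"name": "jog_arm", "arguments": {"turn": [[0, 0, -0.18], [0, 0, -0.36], [0, 0, -0.54], [0, 0, -0.72], [0, 0, -0.9], [0, 0, -1.08], [0, 0, -1.26], [0, 0, -1.44], [0, 0, -1.62], [0, 0, -1.8], [0, 0, -1.857], [0, 0, -1.857], [0, 0, -1.857], [0, 0, -1.857]], "translation": [[-0.01, 0.01, 0], [-0.03, 0.02, 0], [-0.05, 0.03, 0], [-0.07, 0.05, 0], [-0.083, 0.062, 0.01], [-0.083, 0.062, 0.03], [-0.083, 0.062, 0.05], [-0.083, 0.062, 0.063], [-0.083, 0.062, 0.063], [-0.083, 0.062, 0.063], [-0.083, 0.062, 0.063], [-0.083, 0.062, 0.063], [-0.083, 0.062, 0.063], [-0.083, 0.062, 0.063]], "grip": [0.4, 0.4, 0.4, 0.4, 0.4, 0.4, 0.4, 0.4, 0.4, 0.4, 0.4, 0.4, 0.4, 0.4], "force": 40}}

```text
clock: 32.8
tool_pos: [0.626, 0.1147, 0.2002]
eef_rot: [-0.088, 0.996, -0.0, 0.0]
contact_force: [0.3, 0.6, -0.3]
opening: 0.605
finger_force: 0.0
```

```bash
cat > d.py <<'E'
from m import *
import sys
t,p,Rt,s=state(); M=Rt.as_matrix(); th=np.degrees(np.arctan2(M[1,1],M[0,1]))
print(t,p,'yaw',th.round(2),'F',s['contact_force'].round(1),'M',s['moment'].round(2),'op',round(s['opening']*88,1),'q',s['q'].round(2))
C=np.array([.552,.0552]); 
for i,a in enumerate((40.4,130.4,-139.6,-49.6)):
    X=np.r_[C+.098*np.array([np.cos(np.radians(a)),np.sin(np.radians(a))]),.167]; print('nut',i+1,X.round(4),'tool delta',(M.T@(X-p)).round(4))
E
python3 d.py
```

```text
32.8 [0.626  0.1147 0.2002] yaw 100.07 F [ 0.3  0.6 -0.3] M [ 0.02 -0.05  0.03] op 53.3 q [-0.04  0.79 -0.39  1.58  0.37  0.85  1.17]
nut 1 [0.6266 0.1187 0.167 ] tool delta [-0.0013  0.0038  0.0332]
nut 2 [0.4885 0.1298 0.167 ] tool delta [0.1328 0.0389 0.0332]
nut 3 [ 0.4774 -0.0083  0.167 ] tool delta [ 0.1678 -0.0951  0.0332]
nut 4 [ 0.6155 -0.0194  0.167 ] tool delta [ 0.0338 -0.1302  0.0332]
```

>>> {"name": "jog_arm", "arguments": {"turn": [[0, 0, 0], [0, 0, 0], [0, 0, 0], [0, 0, 0], [0, 0, 0], [0, 0, 0], [0, 0, 0], [0, 0, 0], [0, 0, 0], [0, 0, 0]], "translation": [[-0.001, 0.003, 0.005], [-0.001, 0.003, 0.018], [-0.001, 0.003, 0.028], [-0.001, 0.003, 0.033], [-0.001, 0.003, 0.033], [-0.001, 0.003, 0.033], [-0.001, 0.003, 0.033], [-0.001, 0.003, 0.033], [-0.001, 0.003, 0.033], [-0.001, 0.003, 0.033]], "grip": [0.4, 0.4, 0.4, 0.4, 0.4, 0.8, 0.8, 0.8, 0.8, 0.8], "force": 25}}

```text
clock: 34.05
tool_pos: [0.6265, 0.1193, 0.1676]
eef_rot: [-0.089, 0.996, 0.001, 0.0]
contact_force: [-0.8, 5.2, 1.0]
opening: 0.308
finger_force: 25.0
```

```bash
python3 d.py | head -1
```

```text
34.05 [0.6265 0.1193 0.1676] yaw 100.16 F [-0.8  5.2  1. ] M [0.92 0.17 0.05] op 27.1 q [-0.06  0.83 -0.38  1.6   0.39  0.78  1.15]
```

>>> {"name": "jog_arm", "arguments": {"turn": [[0, 0, 0], [0, 0, 0.08], [0, 0, 0.24], [0, 0, 0.4], [0, 0, 0.56], [0, 0, 0.72], [0, 0, 0.88], [0, 0, 1.04], [0, 0, 1.2], [0, 0, 1.36], [0, 0, 1.52], [0, 0, 1.6], [0, 0, 1.6], [0, 0, 1.6]], "translation": [[0, 0.001, 0], [0, 0.001, 0], [0, 0.001, 0.0003], [0, 0.001, 0.0005], [0, 0.001, 0.0007], [0, 0.001, 0.0009], [0, 0.001, 0.0011], [0, 0.001, 0.0013], [0, 0.001, 0.0015], [0, 0.001, 0.0017], [0, 0.001, 0.0019], [0, 0.001, 0.002], [0, 0.001, 0.002], [0, 0.001, 0.002]], "grip": [0.8, 0.8, 0.8, 0.8, 0.8, 0.8, 0.8, 0.8, 0.8, 0.8, 0.8, 0.8, 0.8, 0.8], "force": 30}}

```text
clock: 35.8
tool_pos: [0.6263, 0.1192, 0.1655]
eef_rot: [0.653, 0.758, 0.0, -0.0]
contact_force: [-0.8, 3.3, 3.7]
opening: 0.303
finger_force: 30.0
```

```bash
python3 d.py | head -1
```

```text
35.8 [0.6263 0.1192 0.1655] yaw 8.5 F [-0.8  3.3  3.7] M [ 0.78  0.25 -0.08] op 26.7 q [-0.3   0.82  0.07  1.61 -0.08  0.71 -0.04]
```

>>> {"name": "jog_arm", "arguments": {"turn": [[0, 0, 0.16], [0, 0, 0.32], [0, 0, 0.48], [0, 0, 0.64], [0, 0, 0.8], [0, 0, 0.96], [0, 0, 1.12], [0, 0, 1.28], [0, 0, 1.42], [0, 0, 1.52], [0, 0, 1.57], [0, 0, 1.57], [0, 0, 1.57]], "translation": [[0, 0, 0.0002], [0, 0, 0.0004], [0, 0, 0.0006], [0, 0, 0.0008], [0, 0, 0.001], [0, 0, 0.0012], [0, 0, 0.0014], [0, 0, 0.0016], [0, 0, 0.0018], [0, 0, 0.002], [0, 0, 0.002], [0, 0, 0.002], [0, 0, 0.002]], "grip": [0.8, 0.8, 0.8, 0.8, 0.8, 0.8, 0.8, 0.8, 0.8, 0.8, 0.8, 0.8, 0.8], "force": 30}}

```text
clock: 37.42
tool_pos: [0.6262, 0.1193, 0.1635]
eef_rot: [0.997, 0.074, -0.0, -0.001]
contact_force: [-1.4, 4.4, 4.9]
opening: 0.305
finger_force: 30.0
```

```bash
python3 d.py
```

```text
37.425 [0.6262 0.1193 0.1635] yaw -81.46 F [-1.4  4.4  4.9] M [ 1.05  0.47 -0.01] op 26.8 q [-0.52  0.88  0.51  1.63 -0.56  0.78 -1.18]
nut 1 [0.6266 0.1187 0.167 ] tool delta [ 0.0003  0.0006 -0.0035]
nut 2 [0.4885 0.1298 0.167 ] tool delta [-0.1346 -0.0309 -0.0034]
nut 3 [ 0.4774 -0.0083  0.167 ] tool delta [-0.1661  0.1041 -0.0036]
nut 4 [ 0.6155 -0.0194  0.167 ] tool delta [-0.0312  0.1356 -0.0037]
```

>>> {"name": "jog_arm", "arguments": {"turn": [[0, 0, 0], [0, 0, 0], [0, 0, 0], [0, 0, 0], [0, 0, -0.18], [0, 0, -0.36], [0, 0, -0.54], [0, 0, -0.72], [0, 0, -0.9], [0, 0, -1.08], [0, 0, -1.26], [0, 0, -1.44], [0, 0, -1.62], [0, 0, -1.8], [0, 0, -1.8]], "translation": [[0, 0, 0], [0, 0, 0], [0, 0, -0.01], [0, 0, -0.04], [0, 0, -0.055], [-0.03, 0.02, -0.055], [-0.06, 0.04, -0.055], [-0.09, 0.06, -0.055], [-0.12, 0.08, -0.055], [-0.15, 0.095, -0.055], [-0.166, 0.104, -0.055], [-0.166, 0.104, -0.05], [-0.166, 0.104, -0.04], [-0.166, 0.104, -0.037], [-0.166, 0.104, -0.037]], "grip": [0.4, 0.4, 0.4, 0.4, 0.4, 0.4, 0.4, 0.4, 0.4, 0.4, 0.4, 0.4, 0.4, 0.4, 0.4], "force": 25}}

```text
clock: 39.3
tool_pos: [0.4775, -0.0094, 0.2004]
eef_rot: [0.563, 0.826, -0.0, 0.0]
contact_force: [1.1, 0.3, -0.1]
opening: 0.599
finger_force: 0.0
```

```bash
python3 d.py
python3 - <<'E'
from m import *
im=snap('scene','g.png',(205,125,345,240),5.5)
E
```

```text
39.3 [ 0.4775 -0.0094  0.2004] yaw 21.44 F [ 1.1  0.3 -0.1] M [-0.03  0.01 -0.03] op 52.7 q [-0.07  0.6  -0.01  2.07  0.02  0.48  0.28]
nut 1 [0.6266 0.1187 0.167 ] tool delta [0.0648 0.1856 0.0334]
nut 2 [0.4885 0.1298 0.167 ] tool delta [0.1256 0.0611 0.0334]
nut 3 [ 0.4774 -0.0083  0.167 ] tool delta [0.0011 0.0003 0.0334]
nut 4 [ 0.6155 -0.0194  0.167 ] tool delta [-0.0598  0.1248  0.0334]
```

View pics/g.png

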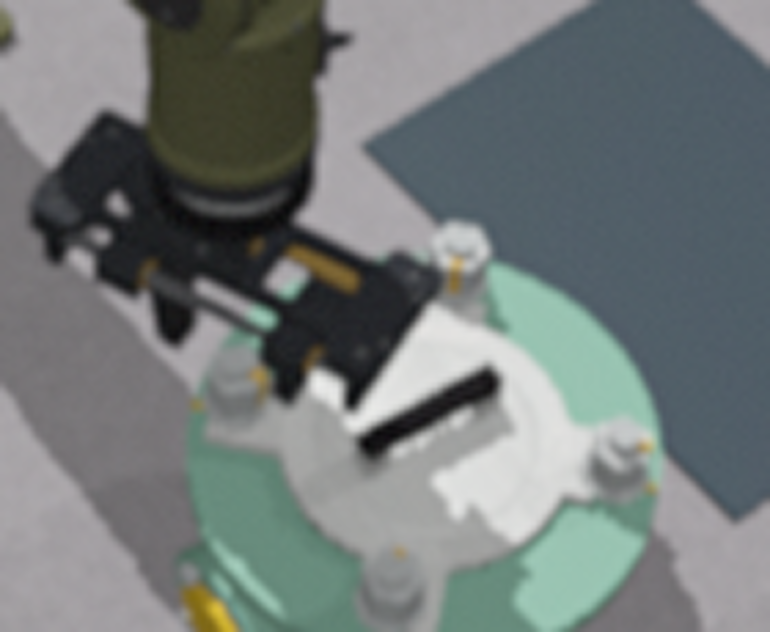

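Nut 1's mark now points outward at crop (645,448), next to the flange line. On to nut 3.

>>> {"name": "jog_arm", "arguments": {"turn": [[0, 0, -0.18], [0, 0, -0.36], [0, 0, -0.54], [0, 0, -0.72], [0, 0, -0.9], [0, 0, -1.08], [0, 0, -1.26], [0, 0, -1.378], [0, 0, -1.378], [0, 0, -1.378], [0, 0, -1.378], [0, 0, -1.378], [0, 0, -1.378], [0, 0, -1.378], [0, 0, -1.378], [0, 0, -1.378], [0, 0, -1.378], [0, 0, -1.378], [0, 0, -1.378]], "translation": [[0.001, 0, 0], [0.001, 0, 0], [0.001, 0, 0], [0.001, 0, 0], [0.001, 0, 0], [0.001, 0, 0], [0.001, 0, 0], [0.001, 0, 0], [0.001, 0, 0], [0.001, 0, 0.01], [0.001, 0, 0.02], [0.001, 0, 0.028], [0.001, 0, 0.033], [0.001, 0, 0.033], [0.001, 0, 0.033], [0.001, 0, 0.033], [0.001, 0, 0.033], [0.001, 0, 0.033], [0.001, 0, 0.033]], "grip": [0.4, 0.4, 0.4, 0.4, 0.4, 0.4, 0.4, 0.4, 0.4, 0.4, 0.4, 0.4, 0.4, 0.4, 0.8, 0.8, 0.8, 0.8, 0.8], "force": 25}}

```text
clock: 41.72
tool_pos: [0.4772, -0.0076, 0.1674]
eef_rot: [-0.092, 0.996, 0.0, 0.0]
contact_force: [-0.1, 0.7, 2.8]
opening: 0.313
finger_force: 25.0
```

```bash
python3 d.py|head -1
```

```text
41.725 [ 0.4772 -0.0076  0.1674] yaw 100.55 F [-0.1  0.7  2.8] M [ 0.03 -0.01 -0.04] op 27.5 q [ 0.15  0.67 -0.36  2.08  0.51  0.47  1.15]
```

>>> {"name": "jog_arm", "arguments": {"turn": [[0, 0, 0.02], [0, 0, 0.1], [0, 0, 0.26], [0, 0, 0.42], [0, 0, 0.58], [0, 0, 0.74], [0, 0, 0.9], [0, 0, 1.06], [0, 0, 1.22], [0, 0, 1.38], [0, 0, 1.52], [0, 0, 1.6], [0, 0, 1.6], [0, 0, 1.6]], "translation": [[0, 0, 0], [0, 0, 0], [0, 0, 0.0003], [0, 0, 0.0005], [0, 0, 0.0007], [0, 0, 0.0009], [0, 0, 0.0011], [0, 0, 0.0013], [0, 0, 0.0015], [0, 0, 0.0017], [0, 0, 0.0019], [0, 0, 0.002], [0, 0, 0.002], [0, 0, 0.002]], "grip": [0.8, 0.8, 0.8, 0.8, 0.8, 0.8, 0.8, 0.8, 0.8, 0.8, 0.8, 0.8, 0.8, 0.8], "force": 30}}

```text
clock: 43.48
tool_pos: [0.4771, -0.0078, 0.1653]
eef_rot: [0.65, 0.76, 0.0, 0.0]
contact_force: [-0.4, -0.9, 3.8]
opening: 0.314
finger_force: 30.0
```

```bash
python3 d.py|head -1
```

```text
43.475 [ 0.4771 -0.0078  0.1653] yaw 8.92 F [-0.4 -0.9  3.8] M [-0.28  0.15 -0.1 ] op 27.6 q [-0.11  0.66  0.05  2.1  -0.08  0.38  0.16]
```

>>> {"name": "jog_arm", "arguments": {"turn": [[0, 0, 0.16], [0, 0, 0.32], [0, 0, 0.48], [0, 0, 0.64], [0, 0, 0.8], [0, 0, 0.96], [0, 0, 1.12], [0, 0, 1.28], [0, 0, 1.42], [0, 0, 1.52], [0, 0, 1.57], [0, 0, 1.57], [0, 0, 1.57]], "translation": [[0, 0, 0.0002], [0, 0, 0.0004], [0, 0, 0.0006], [0, 0, 0.0008], [0, 0, 0.001], [0, 0, 0.0012], [0, 0, 0.0014], [0, 0, 0.0016], [0, 0, 0.0018], [0, 0, 0.002], [0, 0, 0.002], [0, 0, 0.002], [0, 0, 0.002]], "grip": [0.8, 0.8, 0.8, 0.8, 0.8, 0.8, 0.8, 0.8, 0.8, 0.8, 0.8, 0.8, 0.8], "force": 30}}

```text
clock: 45.1
tool_pos: [0.4769, -0.0077, 0.1634]
eef_rot: [0.997, 0.078, -0.0, -0.0]
contact_force: [-1.2, -0.3, 6.6]
opening: 0.314
finger_force: 30.0
```

```bash
python3 d.py
```

```text
45.1 [ 0.4769 -0.0077  0.1634] yaw -81.02 F [-1.2 -0.3  6.6] M [-0.16  0.35  0.07] op 27.6 q [-0.35  0.72  0.44  2.11 -0.69  0.46 -0.78]
nut 1 [0.6266 0.1187 0.167 ] tool delta [ 0.1676 -0.1015 -0.0036]
nut 2 [0.4885 0.1298 0.167 ] tool delta [ 0.0329 -0.134  -0.0036]
nut 3 [ 0.4774 -0.0083  0.167 ] tool delta [ 0.0004  0.0007 -0.0036]
nut 4 [ 0.6155 -0.0194  0.167 ] tool delta [ 0.1351  0.0332 -0.0036]
```

>>> {"name": "jog_arm", "arguments": {"turn": [[0, 0, 0], [0, 0, 0], [0, 0, 0], [0, 0, 0], [0, 0, -0.18], [0, 0, -0.36], [0, 0, -0.54], [0, 0, -0.72], [0, 0, -0.9], [0, 0, -1.08], [0, 0, -1.26], [0, 0, -1.44], [0, 0, -1.62], [0, 0, -1.8], [0, 0, -1.9], [0, 0, -1.9]], "translation": [[0, 0, 0], [0, 0, 0], [0, 0, -0.01], [0, 0, -0.04], [0, 0, -0.055], [0.03, 0.005, -0.055], [0.06, 0.01, -0.055], [0.09, 0.02, -0.055], [0.12, 0.03, -0.055], [0.135, 0.0325, -0.055], [0.135, 0.0325, -0.055], [0.135, 0.0325, -0.05], [0.135, 0.0325, -0.04], [0.135, 0.0325, -0.037], [0.135, 0.0325, -0.037], [0.135, 0.0325, -0.037]], "grip": [0.4, 0.4, 0.4, 0.4, 0.4, 0.4, 0.4, 0.4, 0.4, 0.4, 0.4, 0.4, 0.4, 0.4, 0.4, 0.4], "force": 25}}

```text
clock: 47.1
tool_pos: [0.6154, -0.0192, 0.2005]
eef_rot: [0.517, 0.856, -0.0, 0.0]
contact_force: [-0.8, -1.3, 0.0]
opening: 0.597
finger_force: 0.0
```

```bash
sed -i 's/.552,.0552/.5516,.0558/' d.py; python3 d.py
```

```text
47.1 [ 0.6154 -0.0192  0.2005] yaw 27.71 F [-0.8 -1.3  0. ] M [-0.06  0.01 -0.03] op 52.5 q [-0.06  0.74  0.03  1.66 -0.03  0.74  0.46]
nut 1 [0.6262 0.1193 0.167 ] tool delta [0.1176 0.074  0.0334]
nut 2 [0.4881 0.1304 0.167 ] tool delta [ 0.1917 -0.0431  0.0334]
nut 3 [ 0.477  -0.0077  0.167 ] tool delta [ 0.0745 -0.1172  0.0335]
nut 4 [ 0.6151 -0.0188  0.167 ] tool delta [ 0.0005 -0.0001  0.0335]
```

>>> {"name": "jog_arm", "arguments": {"turn": [[0, 0, -0.18], [0, 0, -0.36], [0, 0, -0.54], [0, 0, -0.72], [0, 0, -0.9], [0, 0, -1.08], [0, 0, -1.26], [0, 0, -1.44], [0, 0, -1.62], [0, 0, -1.792], [0, 0, -1.792], [0, 0, -1.792], [0, 0, -1.792], [0, 0, -1.792], [0, 0, -1.792], [0, 0, -1.792], [0, 0, -1.792], [0, 0, -1.792], [0, 0, -1.792], [0, 0, -1.792]], "translation": [[0, 0, 0], [0, 0, 0], [0, 0, 0], [0, 0, 0], [0, 0, 0], [0, 0, 0], [0, 0, 0], [0, 0, 0], [0, 0, 0], [0, 0, 0], [0, 0, 0], [0, 0, 0.01], [0, 0, 0.02], [0, 0, 0.028], [0, 0, 0.033], [0, 0, 0.033], [0, 0, 0.033], [0, 0, 0.033], [0, 0, 0.033], [0, 0, 0.033]], "grip": [0.4, 0.4, 0.4, 0.4, 0.4, 0.4, 0.4, 0.4, 0.4, 0.4, 0.4, 0.4, 0.4, 0.4, 0.4, 0.8, 0.8, 0.8, 0.8, 0.8], "force": 25}}

```text
clock: 49.6
tool_pos: [0.6155, -0.0185, 0.1675]
eef_rot: [-0.346, 0.938, 0.0, 0.0]
contact_force: [-0.8, 0.5, 1.5]
opening: 0.309
finger_force: 24.9
```

```bash
python3 d.py|head -1
```

```text
49.6 [ 0.6155 -0.0185  0.1675] yaw 130.46 F [-0.8  0.5  1.5] M [ 0.19  0.2  -0.12] op 27.2 q [ 0.21  0.82 -0.46  1.67  0.49  0.77  1.79]
```

>>> {"name": "jog_arm", "arguments": {"turn": [[0, 0, 0.02], [0, 0, 0.1], [0, 0, 0.26], [0, 0, 0.42], [0, 0, 0.58], [0, 0, 0.74], [0, 0, 0.9], [0, 0, 1.06], [0, 0, 1.22], [0, 0, 1.38], [0, 0, 1.52], [0, 0, 1.6], [0, 0, 1.6], [0, 0, 1.6]], "translation": [[0, 0, 0], [0, 0, 0], [0, 0, 0.0003], [0, 0, 0.0005], [0, 0, 0.0007], [0, 0, 0.0009], [0, 0, 0.0011], [0, 0, 0.0013], [0, 0, 0.0015], [0, 0, 0.0017], [0, 0, 0.0019], [0, 0, 0.002], [0, 0, 0.002], [0, 0, 0.002]], "grip": [0.8, 0.8, 0.8, 0.8, 0.8, 0.8, 0.8, 0.8, 0.8, 0.8, 0.8, 0.8, 0.8, 0.8], "force": 30}}

```text
clock: 51.35
tool_pos: [0.6155, -0.019, 0.1654]
eef_rot: [0.432, 0.902, -0.0, 0.0]
contact_force: [-0.6, -0.1, 4.3]
opening: 0.307
finger_force: 29.8
```

```bash
python3 d.py|head -1
```

```text
51.35 [ 0.6155 -0.019   0.1654] yaw 38.83 F [-0.6 -0.1  4.3] M [-0.16  0.35 -0.12] op 27.1 q [-0.03  0.79 -0.02  1.68  0.02  0.67  0.61]
```

>>> {"name": "jog_arm", "arguments": {"turn": [[0, 0, 0.16], [0, 0, 0.32], [0, 0, 0.48], [0, 0, 0.64], [0, 0, 0.8], [0, 0, 0.96], [0, 0, 1.12], [0, 0, 1.28], [0, 0, 1.42], [0, 0, 1.52], [0, 0, 1.57], [0, 0, 1.57], [0, 0, 1.57]], "translation": [[0, 0, 0.0002], [0, 0, 0.0004], [0, 0, 0.0006], [0, 0, 0.0008], [0, 0, 0.001], [0, 0, 0.0012], [0, 0, 0.0014], [0, 0, 0.0016], [0, 0, 0.0018], [0, 0, 0.002], [0, 0, 0.002], [0, 0, 0.002], [0, 0, 0.002]], "grip": [0.8, 0.8, 0.8, 0.8, 0.8, 0.8, 0.8, 0.8, 0.8, 0.8, 0.8, 0.8, 0.8], "force": 30}}

```text
clock: 52.98
tool_pos: [0.615, -0.0189, 0.1634]
eef_rot: [0.943, 0.333, -0.0, -0.0]
contact_force: [-2.5, -0.4, 5.8]
opening: 0.303
finger_force: 29.8
```

```bash
python3 d.py
```

```text
52.975 [ 0.615  -0.0189  0.1634] yaw -51.12 F [-2.5 -0.4  5.8] M [-0.01  0.7  -0.02] op 26.7 q [-0.27  0.84  0.42  1.7  -0.48  0.71 -0.5 ]
nut 1 [0.6262 0.1193 0.167 ] tool delta [ 0.0955 -0.1006 -0.0036]
nut 2 [0.4881 0.1304 0.167 ] tool delta [-0.0051 -0.1959 -0.0034]
nut 3 [ 0.477  -0.0077  0.167 ] tool delta [-0.1004 -0.0953 -0.0035]
nut 4 [ 0.6151 -0.0188  0.167 ] tool delta [ 0.0001  0.     -0.0036]
```

Turned 181.6°. Next is nut 2, at tool delta (-0.005,-0.196).

>>> {"name": "jog_arm", "arguments": {"turn": [[0, 0, 0], [0, 0, 0], [0, 0, 0], [0, 0, 0], [0, 0, -0.18], [0, 0, -0.36], [0, 0, -0.54], [0, 0, -0.72], [0, 0, -0.9], [0, 0, -1.08], [0, 0, -1.26], [0, 0, -1.44], [0, 0, -1.62], [0, 0, -1.7], [0, 0, -1.7], [0, 0, -1.7]], "translation": [[0, 0, 0], [0, 0, 0], [0, 0, -0.01], [0, 0, -0.04], [0, 0, -0.055], [-0.001, -0.03, -0.055], [-0.002, -0.07, -0.055], [-0.003, -0.11, -0.055], [-0.004, -0.15, -0.055], [-0.005, -0.185, -0.055], [-0.005, -0.196, -0.055], [-0.005, -0.196, -0.05], [-0.005, -0.196, -0.04], [-0.005, -0.196, -0.037], [-0.005, -0.196, -0.037], [-0.005, -0.196, -0.037]], "grip": [0.4, 0.4, 0.4, 0.4, 0.4, 0.4, 0.4, 0.4, 0.4, 0.4, 0.4, 0.4, 0.4, 0.4, 0.4, 0.4], "force": 25}}

```text
clock: 54.98
tool_pos: [0.4891, 0.1307, 0.2006]
eef_rot: [0.373, 0.928, 0.0, 0.0]
contact_force: [-0.2, -0.2, 0.2]
opening: 0.602
finger_force: 0.0
```

```bash
python3 d.py
```

```text
54.975 [0.4891 0.1307 0.2006] yaw 46.15 F [-0.2 -0.2  0.2] M [-0.06  0.05  0.03] op 53.0 q [-0.34  0.62 -0.01  1.99  0.01  0.53  0.44]
nut 1 [0.6262 0.1193 0.167 ] tool delta [-0.1068  0.0868  0.0337]
nut 2 [0.4881 0.1304 0.167 ] tool delta [ 0.0006 -0.0009  0.0336]
nut 3 [ 0.477  -0.0077  0.167 ] tool delta [-0.0871 -0.1082  0.0336]
nut 4 [ 0.6151 -0.0188  0.167 ] tool delta [-0.1944 -0.0205  0.0337]
```

>>> {"name": "jog_arm", "arguments": {"turn": [[0, 0, -0.18], [0, 0, -0.36], [0, 0, -0.54], [0, 0, -0.72], [0, 0, -0.9], [0, 0, -1.08], [0, 0, -1.26], [0, 0, -1.44], [0, 0, -1.47], [0, 0, -1.47], [0, 0, -1.47], [0, 0, -1.47], [0, 0, -1.47], [0, 0, -1.47], [0, 0, -1.47], [0, 0, -1.47], [0, 0, -1.47], [0, 0, -1.47], [0, 0, -1.47]], "translation": [[0, -0.001, 0], [0, -0.001, 0], [0, -0.001, 0], [0, -0.001, 0], [0, -0.001, 0], [0, -0.001, 0], [0, -0.001, 0], [0, -0.001, 0], [0, -0.001, 0], [0, -0.001, 0], [0, -0.001, 0.01], [0, -0.001, 0.02], [0, -0.001, 0.028], [0, -0.001, 0.033], [0, -0.001, 0.033], [0, -0.001, 0.033], [0, -0.001, 0.033], [0, -0.001, 0.033], [0, -0.001, 0.033]], "grip": [0.4, 0.4, 0.4, 0.4, 0.4, 0.4, 0.4, 0.4, 0.4, 0.4, 0.4, 0.4, 0.4, 0.4, 0.8, 0.8, 0.8, 0.8, 0.8], "force": 25}}

```text
clock: 57.35
tool_pos: [0.488, 0.1304, 0.1675]
eef_rot: [-0.346, 0.938, 0.0, 0.0]
contact_force: [-0.8, 0.0, 2.1]
opening: 0.303
finger_force: 25.0
```

```bash
python3 d.py|head -1
```

```text
57.35 [0.488  0.1304 0.1675] yaw 130.48 F [-0.8  0.   2.1] M [0.23 0.21 0.04] op 26.7 q [-0.11  0.7  -0.4   2.    0.51  0.53  1.41]
```

>>> {"name": "jog_arm", "arguments": {"turn": [[0, 0, 0.02], [0, 0, 0.1], [0, 0, 0.26], [0, 0, 0.42], [0, 0, 0.58], [0, 0, 0.74], [0, 0, 0.9], [0, 0, 1.06], [0, 0, 1.22], [0, 0, 1.38], [0, 0, 1.52], [0, 0, 1.6], [0, 0, 1.6], [0, 0, 1.6]], "translation": [[0, 0, 0], [0, 0, 0], [0, 0, 0.0003], [0, 0, 0.0005], [0, 0, 0.0007], [0, 0, 0.0009], [0, 0, 0.0011], [0, 0, 0.0013], [0, 0, 0.0015], [0, 0, 0.0017], [0, 0, 0.0019], [0, 0, 0.002], [0, 0, 0.002], [0, 0, 0.002]], "grip": [0.8, 0.8, 0.8, 0.8, 0.8, 0.8, 0.8, 0.8, 0.8, 0.8, 0.8, 0.8, 0.8, 0.8], "force": 30}}

```text
clock: 59.1
tool_pos: [0.488, 0.1306, 0.1654]
eef_rot: [0.432, 0.902, 0.0, -0.0]
contact_force: [-0.4, 2.9, 3.5]
opening: 0.307
finger_force: 30.0
```

```bash
python3 d.py|head -1
```

```text
59.1 [0.488  0.1306 0.1654] yaw 38.86 F [-0.4  2.9  3.5] M [ 0.55  0.3  -0.11] op 27.0 q [-0.37  0.68  0.03  2.02 -0.05  0.44  0.37]
```

>>> {"name": "jog_arm", "arguments": {"turn": [[0, 0, 0.16], [0, 0, 0.32], [0, 0, 0.48], [0, 0, 0.64], [0, 0, 0.8], [0, 0, 0.96], [0, 0, 1.12], [0, 0, 1.28], [0, 0, 1.42], [0, 0, 1.52], [0, 0, 1.57], [0, 0, 1.57], [0, 0, 1.57]], "translation": [[0, 0, 0.0002], [0, 0, 0.0004], [0, 0, 0.0006], [0, 0, 0.0008], [0, 0, 0.001], [0, 0, 0.0012], [0, 0, 0.0014], [0, 0, 0.0016], [0, 0, 0.0018], [0, 0, 0.002], [0, 0, 0.002], [0, 0, 0.002], [0, 0, 0.002]], "grip": [0.8, 0.8, 0.8, 0.8, 0.8, 0.8, 0.8, 0.8, 0.8, 0.8, 0.8, 0.8, 0.8], "force": 30}}

```text
clock: 60.72
tool_pos: [0.4883, 0.1306, 0.1634]
eef_rot: [0.943, 0.333, 0.0, -0.0]
contact_force: [0.6, 3.8, 4.8]
opening: 0.299
finger_force: 30.0
```

```bash
python3 d.py|head -1
```

```text
60.725 [0.4883 0.1306 0.1634] yaw -51.1 F [0.6 3.8 4.8] M [0.7  0.25 0.01] op 26.3 q [-0.61  0.74  0.44  2.03 -0.63  0.51 -0.6 ]
```

>>> {"name": "jog_arm", "arguments": {"turn": [[0, 0, 0], [0, 0, 0], [0, 0, 0], [0, 0, 0], [0, 0, 0], [0, 0, 0], [0, 0, 0], [0, 0, 0], [0, 0, 0], [0, 0, 0], [0, 0, 0]], "translation": [[0, 0, 0], [0, 0, 0], [0, 0, -0.01], [0, 0, -0.05], [0, 0, -0.1], [0.03, -0.04, -0.11], [0.06, -0.08, -0.11], [0.1, -0.12, -0.11], [0.126, -0.156, -0.11], [0.126, -0.156, -0.11], [0.126, -0.156, -0.11]], "grip": [0.4, 0.4, 0.4, 0.4, 0.4, 0.4, 0.4, 0.4, 0.4, 0.4, 0.4]}}

```text
clock: 62.1
tool_pos: [0.4884, 0.3292, 0.2735]
eef_rot: [0.943, 0.332, -0.0, 0.001]
contact_force: [-0.9, -0.1, 1.5]
opening: 0.598
finger_force: 0.0
```

Run:
```python
from m import *
S=snap('scene','z_s.png'); T=snap('top')
a=cv2.resize(S[125:240,205:345],(560,460),interpolation=cv2.INTER_CUBIC)
cv2.imwrite('pics/z.png',a[:,:,::-1])
for c,im in(('scene',S),('top',T)):
    m=(im.max(2)<60)&near(c,im,(.552,.055,.172),.055); n,l,st,ce=cv2.connectedComponentsWithStats(m.astype(np.uint8))
    k=1+st[1:,4].argmax(); P=pts(c,l==k,.170)[:,:2]; u,sv,vt=np.linalg.svd(P-P.mean(0),full_matrices=0); print('bar',st[k,4],P.mean(0),np.degrees(np.arctan2(vt[0,1],vt[0,0])))
    for n in ('cover','cover_handle'):
        print(c,n,[np.round(d['position'],3) for d in models.place_of(c,n)[:2]])
```

```text
bar 95 [0.55541216 0.05591442] -95.55897226105448
scene cover [array([0.552, 0.059, 0.128]), array([ 0.17 , -0.307,  0.   ])]
scene cover_handle [array([0.555, 0.057, 0.161]), array([ 0.171, -0.303,  0.035])]
bar 86 [0.55194825 0.05517139] -96.60618679345282
top cover [array([0.551, 0.06 , 0.131]), array([ 0.169, -0.307, -0.   ])]
top cover_handle [array([0.551, 0.057, 0.159]), array([0.782, 0.092, 0.   ])]
```

View pics/z.png

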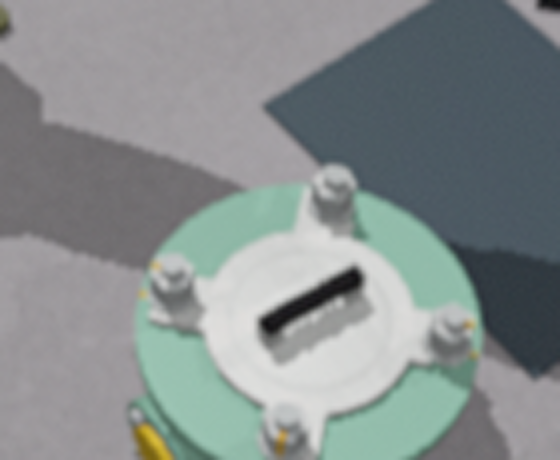

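All four marks point outward: left (155,266), right (470,326), front (282,440), and the back one is hidden behind its nut. The cover is on axis, with its handle within about 1–2° of home. Handing in.

```bash
python3 -c "
from plant import r
print(r.finish_job())"
```

```text
the job is handed in; nothing more can be done
None
```

I put the strainer back together and handed it in; no verdict came back. Yellow then red hang nested in the seat (no blue basket was there), the far cover is home under the nuts, and each nut was turned about 181.6° in cross order (1, 3, 4, 2).

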